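# Restock the gravity-feed tin rack

## Task

Clear the empty opened tins out of the sloping tin rack and drop them into the grey recycling caddy. Then load the full tins from the worktop, right way up, into the rack, one by one at its raised end so that they slide down: first all the deep tins and only then all the shallow tins behind them, so that the deep ones come out first. Leave the mustard jar, pepper mill and timer where they stand.

Things in the scene. Friction and masses are not known exactly. Their poses are not given: they have to be found in the camera images.
- rack: Fixed wooden gravity-feed tin rack, 400 mm long, 82 mm wide: an open-topped channel sloping down at 16 degrees (0.279 rad) from its raised end (floor 130 mm above the worktop) to its low end (floor 24 mm up), where tins are taken out; its upper part on a 12 mm base board reaching 80 mm to its -x side. Origin: underside centre; its y axis points uphill, x across, z up. A tin let go on the slick floor slides down to the tin ahead or the stop.
- rack_mouth (a point): Point on the rack's channel floor, midway between the walls (66 mm apart, 22 mm high), at the inner face of the stop board (40 mm high) at the low end. Its y axis runs uphill along the sloping floor, z is the floor's normal, x is across. The floor is 385 mm long along y from here; the lip at the raised end is 12 mm high.
- rack_load (a point): Point on the rack's channel floor, midway between the walls, near the raised end, 335 mm up the slope from rack_mouth; axes as rack_mouth. The place to set each tin in.
- caddy: Fixed open grey recycling caddy, 200 mm (its x) by 150 mm (its y), 60 mm high, walls and floor 4 mm. Origin: centre of its underside, z up.
- empty_1: Empty opened tin, bare steel, no lid, 52 mm diameter, 54 mm high, 0.05 kg; it stands at the start in the low end of the rack. Origin: centre of its underside, z up through its open top.
- empty_2: Empty opened tin, bare steel, no lid, 52 mm diameter, 54 mm high, 0.05 kg; it stands at the start in the low end of the rack. Origin: centre of its underside, z up through its open top.
- deep_1: Full deep tin: closed plain steel tin with a ring-pull lid, 52 mm diameter, 64 mm high, about 0.17 kg, standing on the worktop. Origin: centre of its underside, z up. May be absent.
- deep_2: Full deep tin: closed plain steel tin with a ring-pull lid, 52 mm diameter, 64 mm high, about 0.17 kg, standing on the worktop. Origin: centre of its underside, z up. May be absent.
- deep_3: Full deep tin: closed plain steel tin with a ring-pull lid, 52 mm diameter, 64 mm high, about 0.17 kg, standing on the worktop. Origin: centre of its underside, z up. May be absent.
- shallow_1: Full shallow tin: closed plain steel tin with a ring-pull lid, 52 mm diameter, 42 mm high, about 0.12 kg, standing on the worktop. Origin: centre of its underside, z up. May be absent.
- shallow_2: Full shallow tin: closed plain steel tin with a ring-pull lid, 52 mm diameter, 42 mm high, about 0.12 kg, standing on the worktop. Origin: centre of its underside, z up. May be absent.
- shallow_3: Full shallow tin: closed plain steel tin with a ring-pull lid, 52 mm diameter, 42 mm high, about 0.12 kg, standing on the worktop. Origin: centre of its underside, z up. May be absent.
- mustard_jar: Mustard jar with a red lid, 56 mm diameter, 85 mm high; stands among the tins and stays where it is. Origin: centre of its underside.
- pepper_mill: Dark wooden pepper mill, 58 mm diameter, 135 mm high; stays where it is. Origin: centre of its underside.
- timer: White and grey kitchen timer, 59 mm diameter, 46 mm high; stays where it is. Origin: centre of its underside.

How it is judged:
By the outcome, as a careful person would: the job done as asked, in the order asked, and still so for the second after the job is handed in, with the robot touching nothing.
Of deep_1, deep_2, deep_3 only 2 to 3 are there at a start; the rules pass over those that are not, and their reading is None.
Of shallow_1, shallow_2, shallow_3 only 2 to 3 are there at a start; the rules pass over those that are not, and their reading is None.
At some moment in a run one of deep_1, deep_2, deep_3, shallow_1, shallow_2, shallow_3 may be knocked a few centimetres aside while the robot is not near it.
It also fails if it takes over 210 s, if anything falls off the work surface, if the arm or the gripper's body presses on something with over 40 N, if the wrist force passes 120 N, or if a joint passes its speed limit or range.

## Robot

A 6-joint arm with a two-finger parallel gripper is mounted at the origin on a cart in front of the work surface, level with it; the furniture and walls round the work are solid. World frame = base frame: x ahead of the robot, y to its left, z up, the work surface at z = 0. Lengths are in mm, angles in rad, forces in N, time in s.
With the tool pointing down it reaches from about 350 to 875 mm from the base axis. Payload 4.2 kg.
Tool frame: the origin (TCP) lies at the very end of the fingers, on their centre line; the grasp point (between the pads) lies 19 mm behind it (arm.grip_point_offset is the distance from the TCP to the grasp point, in mm); z points along the fingers, y is the direction in which the jaws open and shut (so a half turn about z gives the same grasp; the last joint's range is limited). The gripper opens to 85 mm and grips with 20 to 120 N. Pads are 22 mm wide; open, the fingers measure 114 mm over their backs; the gripper's body (76 mm by 85 mm) begins 54 mm behind the grasp point. The pads swing forward as they close: fully open they stand 13 mm farther back than shut.
Start: joints at [-0.951, 0.385, 0.008, 0, -1.194, -0.259], TCP at [220.653, -584.732, 201.112] pointing down, gripper open.
Joint ranges: [-3.14, 3.14], [-1.21, 2.06], [-1.07, 1.41], [-3.16, 2.05], [-2.99, -0.16], [-3.1, 3.1]. Speed limits (rad/s): [2.79, 2.79, 3.14, 3.14, 3.14, 3.14].

## Interface

Orientations are given as a unit quaternion [x, y, z, w].
In Python, from bench import arm gives the robot as it stands.
- The arm moves only by the tool drive_tool, never from a script. Its argument "steps" is a list of rows, each a list of 5 numbers: the shift along the tool's x, y, z in m, then the turn about the tool's z in degrees, then the finger opening in m, from 0 to 0.0854. A call has 1 to 20 rows; each row shifts and turns the commanded pose from where the row before left it, along the tool's axes as they then stand; what a row does not reach is not made up. A row lasts 1/10 s, in which the tool goes at most 50 mm and 8.59 degrees, less where a joint would pass 70% of its speed; a pose out of reach is approached as far as the arm can. A call is refused whole if a number of a shift passes 0.05 or a number of a turn 8.59, either way. A call with a gripper value outside its range is refused whole. The fingers move at their own pace and stop on an object; the grip force is fixed at half the most. Time passes only in rows, so rows that do not move let the fingers close. It gives the time, the measured TCP pose, the force and the opening at its end, in the units of the state.
- arm.read_state(): the state, without advancing time (a new reading comes with each control period).
- arm.get_image(name): name is "side" or "top" or "wrist"; returns (picture, depth): 400x640x3 uint8, blue, green, red; 400x640 float32, mm along the optical axis (not along the pixel's ray), 0 where there is no reading.
- arm.camera_params(name): a dict with "K" (3x3 intrinsics, pixels), "world_to_cam" (4x4, takes a point from world to camera coordinates); the wrist camera has in their place "mount" (4x4, takes a point from camera to tool coordinates, whose origin is the TCP and whose axes are the flange's). Camera axes: x right, y up, looking along -z (the intrinsics and any distortion apply to the point x, -y, -z); pixel columns grow to the right and rows downward; lengths in mm; the calibration is good to about 2 mm. The wrist camera is an equidistant fisheye: a pixel r from the principal point sees the ray r / f radians off the axis. A picture is of the moment at which its call begins: read the wrist's pose just before it. camera_params takes no time and is no camera call.
- arm.job_done(): hands the job in, once; it reports no verdict.
The state is a dict: "clock": time; "joints": joint angles; "joint_vel": joint speeds; "joint_efforts": joint torques, N m; "position": TCP position; "ee_rot": TCP orientation; "contact_force": force on the tool from outside, world axes, zero at the start; "wrist_torque": the same for the moment, N m; "gripper_width": finger opening in mm.
Only numpy, scipy, OpenCV 4.12 (cv2) and the standard library are available. Lean on these libraries where they do the work, as an engineer would, in place of code of your own. Each camera call takes 0.05 s, during which the arm holds its last target.

## Working session

There is one attempt and no reset: what is moved stays moved. The work goes in short steps, Python scripts to look and compute and a tool call to move; the robot and the scene stay as the last step left them, time stands still between calls to the robot, and variables do not carry over. Pictures are saved under pics/ and viewed, and the job is handed in when it is done.

Besides the shell and the picture viewer there is one more tool, called after "Emit:" by a JSON object that holds its "method" and its "body", one argument or row to a line. drive_tool: Moves the arm, as the interface text tells. Its arguments: {"type":"object","properties":{"steps":{"type":"array"}},"required":["steps"]}

```bash
ls; mkdir -p pics
python3 - <<'E'
from bench import arm
import cv2,numpy as np
s=arm.read_state()
for k,v in s.items(): print(k,v)
for n in ("side","top","wrist"):
    im,d=arm.get_image(n); cv2.imwrite(f"pics/{n}0.png",im); np.save(f"pics/{n}0.npy",d)
    p=arm.camera_params(n); print(n,p)
E
```

```text
pics
clock 0.0
joints [-9.51390619e-01  3.85557927e-01  6.59520983e-03 -4.98709609e-04
 -1.19396779e+00 -2.58591055e-01]
joint_vel [ 0.00019504  0.00154842  0.00087952 -0.00029844  0.00095968  0.00135568]
joint_efforts [ 7.11629746e-04 -3.92289305e+01  1.88405961e+01  4.18628857e+00
 -4.62869735e-03  3.08833023e-06]
position [ 220.42529928 -584.14022507  200.00887468]
ee_rot [-1.79339686e-01  9.83786605e-01  1.06441264e-03 -2.43763621e-04]
contact_force [-0.26626247  0.9077721  -0.20595805]
wrist_torque [-0.04970567  0.05616    -0.02865718]
gripper_width 85.44938150823381
side {'K': array([[447.25971058,   0.        , 320.2088951 ],
       [  0.        , 447.25971058, 202.2139929 ],
       [  0.        ,   0.        ,   1.        ]]), 'world_to_cam': array([[ 8.24303784e-01, -5.66109953e-01,  6.54163203e-03,
        -4.66678114e+02],
       [ 5.00972369e-01,  7.34742972e-01,  4.57361401e-01,
        -3.83454551e+02],
       [-2.63723259e-01, -3.73727556e-01,  8.89256856e-01,
        -1.22653326e+03],
       [ 0.00000000e+00,  0.00000000e+00,  0.00000000e+00,
         1.00000000e+00]]
[... 343 characters left out ...]
7128e+02],
       [-5.27173616e-01,  2.40871150e-01,  8.14904330e-01,
        -1.22934819e+03],
       [ 0.00000000e+00,  0.00000000e+00,  0.00000000e+00,
         1.00000000e+00]])}
wrist {'K': array([[309.70691629,   0.        , 318.24472862],
       [  0.        , 309.70691629, 200.53909251],
       [  0.        ,   0.        ,   1.        ]]), 'mount': array([[-6.82624812e-05,  9.58832145e-01,  2.83973436e-01,
         7.10674757e+01],
       [ 9.99999926e-01,  1.72905426e-04, -3.43429320e-04,
        -3.06443463e-01],
       [-3.78391620e-04,  2.83973392e-01, -9.58832086e-01,
        -1.72436929e+02],
       [ 0.00000000e+00,  0.00000000e+00,  0.00000000e+00,
         1.00000000e+00]])}
```

View pics/top0.png

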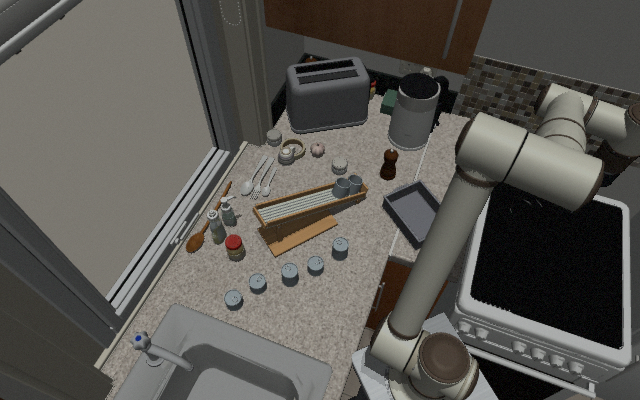

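View pics/side0.png

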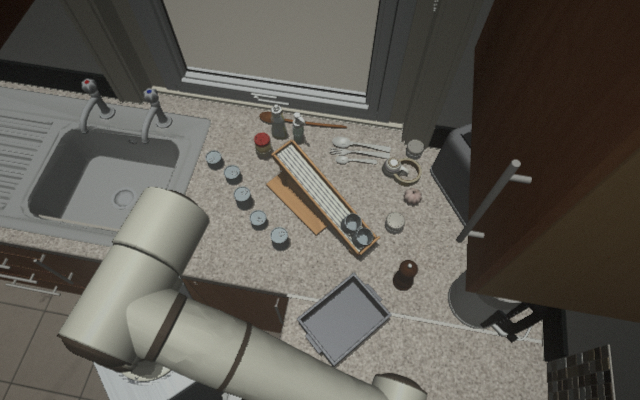

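View pics/wrist0.png

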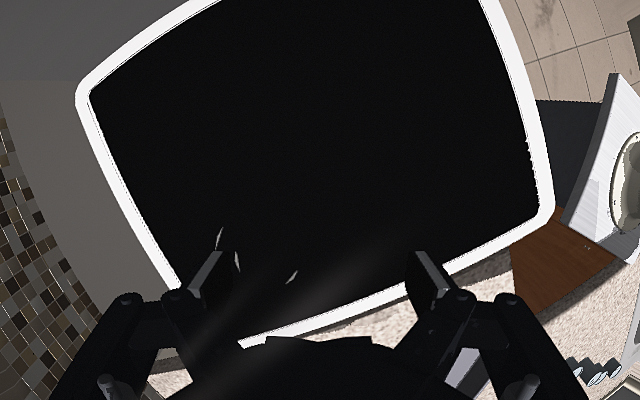

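```bash
cat > h.py <<'E'
import numpy as np,cv2
from bench import arm
from scipy.spatial.transform import Rotation as R
def cloud(n,d,p=None):
    p=p or arm.camera_params(n);K=p["K"]
    v,u=np.mgrid[0:400,0:640]
    x=(u-K[0,2])/K[0,0]*d; y=-(v-K[1,2])/K[1,1]*d
    P=np.stack([x,y,-d,np.ones_like(d)],-1)
    return (P@np.linalg.inv(p["world_to_cam"]).T)[...,:3]
def rayplane(n,u,v,z):
    p=arm.camera_params(n);K=p["K"];T=np.linalg.inv(p["world_to_cam"])
    d=T[:3,:3]@np.array([(u-K[0,2])/K[0,0],-(v-K[1,2])/K[1,1],-1]);o=T[:3,3]
    return o+d*(z-o[2])/d[2]
def proj(n,P):
    p=arm.camera_params(n);c=p["world_to_cam"]@np.append(P,1);K=p["K"]
    return K[0,0]*c[0]/-c[2]+K[0,2],K[1,1]*-c[1]/-c[2]+K[1,2]
E
python3 - <<'E'
from h import *
for n,(x0,x1,y0,y1) in (("top",(190,450,120,320)),("side",(190,450,90,370))):
    im=cv2.imread(f"pics/{n}0.png")[y0:y1,x0:x1]; cv2.imwrite(f"pics/{n}0c.png",cv2.resize(im,None,fx=2.1 if n=="side" else 3,fy=2.1 if n=="side" else 3,interpolation=cv2.INTER_CUBIC))
    d=np.load(f"pics/{n}0.npy"); C=cloud(n,d)
    z=C[...,2]
    pts=[(341,247),(316,265),(290,273),(258,283),(234,298),(341,160),(235,242),(388,160),(342,185),(356,181)] if n=="top" else [(214,158),(233,173),(243,196),(259,219),(279,237),(396,217),(262,140),(408,265),(351,223),(363,238)]
    for u,v in pts:
        for vv in (v-6,v-3,v,v+3): print(n,(u,vv),C[vv,u].round(0),end=' ')
        print()
    # height map
    bad=(d<=0); h=np.clip(z,-20,200); hm=((h+20)/220*255).astype(np.uint8); hm[bad]=0
    cv2.imwrite(f"pics/{n}0h.png",cv2.resize(cv2.applyColorMap(hm[y0:y1,x0:x1],cv2.COLORMAP_JET),None,fx=2,fy=2))
E
```

```text
top (341, 241) [460.  40.  63.] top (341, 244) [451.  44.  61.] top (341, 247) [439.  50.  66.] top (341, 250) [432.  53.  61.] 
top (316, 259) [444. 133.  39.] top (316, 262) [436. 136.  36.] top (316, 265) [424. 141.  42.] top (316, 268) [417. 144.  35.] 
top (290, 267) [439. 221.  63.] top (290, 270) [431. 224.  59.] top (290, 273) [420. 228.  63.] top (290, 276) [412. 231.  61.] 
top (258, 277) [459. 319.  35.] top (258, 280) [448. 322.  40.] top (258, 283) [435. 326.  46.] top (258, 286) [428. 329.  42.] 
top (234, 292) [438. 400.  42.] top (234, 295) [429. 403.  41.] top (234, 298) [421. 406.  40.] top (234, 301) [412. 409.  39.] 
top (341, 154) [ 835. -141.    2.] top (341, 157) [ 789. -116.   45.] top (341, 160) [ 776. -110.   45.] top (341, 163) [ 762. -104.   47.] 
top (235, 236) [594. 342.  86.] top (235, 239) [583. 345.  86.] top (235, 242) [575. 348.  84.] top (235, 245) [565. 351.  83.] 
top (388, 154) [ 682. -241.  118.] top (388, 157) [ 671. -236.  116.] top (388, 160) [ 669. -237.  102.] top (388, 163) [ 670. -240.   83.] 
top (342, 179) [667. -60.  86.] top (342, 18
[... 869 characters left out ...]
 [443.  33.  59.] 
side (396, 211) [812. -67.  -5.] side (396, 214) [786. -88.  40.] side (396, 217) [780. -96.  39.] side (396, 220) [ 771. -105.   46.] 
side (262, 134) [589. 366.  86.] side (262, 137) [584. 359.  82.] side (262, 140) [578. 348.  83.] side (262, 143) [571. 335.  88.] 
side (408, 259) [ 739. -214.    0.] side (408, 262) [ 686. -242.  123.] side (408, 265) [ 677. -251.  134.] side (408, 268) [ 675. -256.  124.] 
side (351, 217) [660. -25.  58.] side (351, 220) [658. -30.  48.] side (351, 223) [653. -37.  46.] side (351, 226) [646. -45.  48.] 
side (363, 232) [667. -79.  39.] side (363, 235) [664. -84.  32.] side (363, 238) [657. -93.  33.] side (363, 241) [ 651. -101.   35.]
```

View pics/top0c.png

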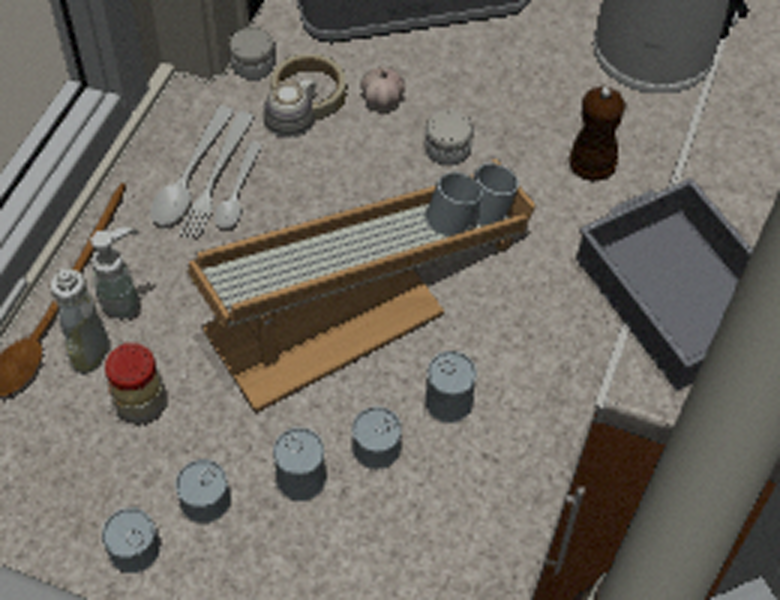

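View pics/side0c.png

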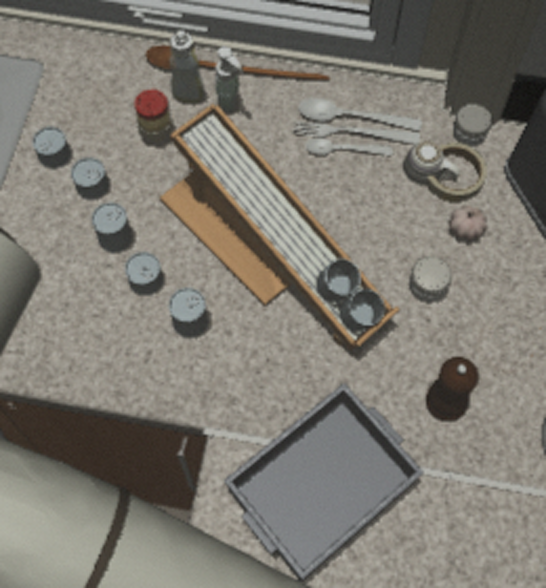

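View pics/side0h.png

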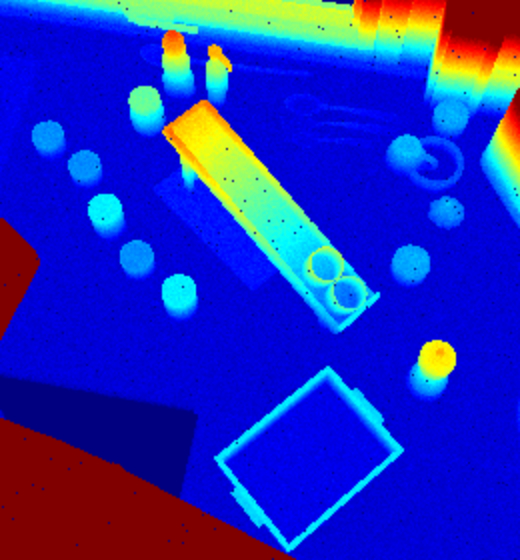

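Run:
```python
from h import *
C={n:cloud(n,np.load(f"pics/{n}0.npy")) for n in("top","side")}
# tins
for name,x,y,h in (("A",450,45,64),("B",432,138,42),("C",430,225,64),("D",446,323,42),("E",425,405,42),("timer",775,-100,46),("mustard",577,348,85),("mill",675,-245,135)):
    for n in C:
        P=C[n].reshape(-1,3); m=(np.hypot(P[:,0]-x,P[:,1]-y)<45)&(P[:,2]>h-9)&(P[:,2]<h+9)
        Q=P[m]; z=np.median(Q[:,2]); 
        (cx,cy),r=cv2.minEnclosingCircle(Q[:,:2].astype(np.float32))
        print(name,n,len(Q),Q.mean(0).round(1),(round(cx,1),round(cy,1),round(r,1)))
for n in C:
    im=cv2.imread(f"pics/{n}0.png"); hsv=cv2.cvtColor(im,cv2.COLOR_BGR2HSV); P=C[n]
    reg=(P[...,0]>500)&(P[...,0]<760)&(P[...,1]>-170)&(P[...,1]<320)&(P[...,2]>15)&(P[...,2]<200)
    wood=reg&(hsv[...,1]>90)&(hsv[...,0]<25)
    fl=reg&(hsv[...,1]<60)&(P[...,1]>0)&(P[...,1]<240)&(np.abs(P[...,0]-640)<60)
    Q=P[fl];
    A=np.c_[Q[:,:2],np.ones(len(Q))]
    k=np.ones(len(Q),bool)
    for _ in range(5):
        c,*_=np.linalg.lstsq(A[k],Q[k,2],rcond=None); r=Q[:,2]-A@c; k=np.abs(r)<6
    print(n,"floor",len(Q),k.sum(),c,"slope",np.degrees(np.arctan(np.hypot(*c[:2]))),"dir",np.degrees(np.arctan2(c[1],c[0])),Q[k].mean(0))
    W=P[wood]; 
    # wood points above floor plane by >15
    a=W[:,2]-(np.c_[W[:,:2],np.ones(len(W))]@c); 
    T=W[(a>14)&(a<30)]
    yaw=np.arctan2(c[1],c[0]); e=np.array([np.cos(yaw),np.sin(yaw)]); f=np.array([e[1],-e[0]])
    s=T[:,:2]@e; t=T[:,:2]@f
    print("along",np.percentile(s,[0,1,5,50,95,99,100]).round(0),"across",np.percentile(t,[0,1,5,25,50,75,95,99,100]).round(0))
    print(np.histogram(t,bins=np.arange(np.floor(t.min()),t.max()+5,5)))
```

```text
A top 207 [451.2  46.9  61.8] (449.8, 46.6, 27.6)
A side 230 [450.9  45.9  60.5] (450.1, 46.4, 26.6)
B top 211 [432.5 140.6  39.1] (432.3, 138.6, 27.7)
B side 218 [431.6 139.   38.7] (431.2, 139.3, 27.1)
C top 226 [430.2 227.2  61.7] (430.5, 227.2, 27.2)
C side 208 [429.5 225.4  60.7] (429.2, 225.3, 26.6)
D top 223 [446.8 326.4  39.5] (446.9, 326.8, 26.6)
D side 187 [445.2 325.5  38.7] (446.7, 324.8, 28.2)
E top 242 [424.8 410.   39.7] (425.2, 410.2, 26.7)
E side 190 [423.8 407.7  38.9] (425.7, 407.8, 28.8)
timer top 154 [ 768.4 -100.1   43.9] (770.7, -100.3, 28.9)
timer side 250 [ 769.6 -104.7   43.3] (770.7, -102.7, 29.9)
mustard top 206 [578.2 353.6  84.4] (579.7, 354.4, 26.9)
mustard side 185 [578.  349.2  83.9] (577.2, 350.5, 27.0)
mill top 14 [ 680.6 -251.7  130.9] (678.3, -248.1, 12.1)
mill side 17 [ 679.4 -255.   133.7] (679.7, -255.7, 6.4)
top floor 939 915 [-5.06207893e-02  2.83171706e-01  8.93507211e+01] slope 16.04844755021947 dir 100.13534080627974 [624.15423401 124.52374043  93.01714118]
along [-234. -232. -217.  -18.  126.  138.  149.] across [578. 579. 582. 588. 596. 663. 668. 670. 675.]
(array([ 22,  86, 104,  71,  10,   4,   1,   0,   0,   1,   0,   0,   1,
         0,   1,  11,  75, 100,  51,   3]), array([577., 582., 587., 592., 597., 602., 607., 612., 617., 622., 627.,
       632., 637., 642., 647., 652., 657., 662., 667., 672., 677.]))
side floor 1586 1522 [-4.42911050e-02  2.85752368e-01  8.45459182e+01] slope 16.12799301473071 dir 98.81063274242454 [621.15259548 118.30099287  90.83917218]
along [-220. -218. -202.  -19.  139.  155.  159.] across [583. 584. 585. 588. 592. 663. 666. 668. 669.]
(array([117, 164,   8,   1,   0,   1,   2,   1,   1,   0,   0,   2,   0,
         1,   4, 122, 111,   3]), array([583., 588., 593., 598., 603., 608., 613., 618., 623., 628., 633.,
       638., 643., 648., 653., 658., 663., 668., 673.]))
```

```bash
python3 - <<'E'
from h import *
for n in("top","side"):
    P=cloud(n,np.load(f"pics/{n}0.npy"));im=cv2.imread(f"pics/{n}0.png"); hsv=cv2.cvtColor(im,cv2.COLOR_BGR2HSV)
    reg=(P[...,0]>500)&(P[...,0]<760)&(P[...,1]>-170)&(P[...,1]<320)&(P[...,2]>15)&(P[...,2]<200)
    W=P[reg&(hsv[...,1]>90)&(hsv[...,0]<25)]
    yaw=np.radians(99.4); e=np.array([np.cos(yaw),np.sin(yaw)]); f=np.array([e[1],-e[0]])
    c={"top":[-5.06207893e-02,2.83171706e-01,8.93507211e+01],"side":[-4.42911050e-02,2.85752368e-01,8.45459182e+01]}[n]
    a=W[:,2]-np.c_[W[:,:2],np.ones(len(W))]@np.array(c)
    T=W[(a>17)&(a<30)]
    s=T[:,:2]@e; t=T[:,:2]@f; a=a[(a>17)&(a<30)]
    for lo,hi in ((570,610),(640,685)):
        m=(t>lo)&(t<hi)&(s>-170)&(s<100); k=m.copy()
        for _ in range(5):
            q=np.polyfit(s[k],t[k],1); k=m&(np.abs(t-np.polyval(q,s))<8)
        print(n,lo,k.sum(),"dyaw",np.degrees(np.arctan(q[0])),"t at s=0",q[1],"at s=100",np.polyval(q,100),"spread",np.std(t[k]-np.polyval(q,s[k])),"h",a[k].mean())
    # end boards
    A=W[:,2]-np.c_[W[:,:2],np.ones(len(W))]@np.array(c); S=W[:,:2]@e; TT=W[:,:2]@f
    m=(TT>603)&(TT<650)&(A>5)
    print("ends: S",np.histogram(S[m],bins=np.arange(-250,180,10)))
    for lo,hi in((-250,-190),(100,180)):
        k=m&(S>lo)&(S<hi); print(S[k].min(),S[k].mean(),S[k].max(),W[k].mean(0),A[k].mean(), np.percentile(W[k,2],[5,95]))
    lo=W[(S<-180)&(A>14)]; print("max z low end",lo[:,2].max())
    # cup rims
    Q=P[reg&(hsv[...,1]<90)]; AA=Q[:,2]-np.c_[Q[:,:2],np.ones(len(Q))]@np.array(c)
    Q=Q[(AA>49)&(AA<68)&(Q[:,1]<0)]; SS=Q[:,:2]@e; U=Q[:,:2]@f
    print("rims S",SS.min(),SS.max(),"t",U.min(),U.max(),len(Q)); print(np.histogram(SS,bins=np.arange(-240,-90,8)))
E
python3 - <<'E'
import cv2
im=cv2.imread("pics/side0.png")[200:380,270:430]; cv2.imwrite("pics/z.png",cv2.resize(im,None,fx=3.3,fy=3.3,interpolation=cv2.INTER_CUBIC))
E
```

```text
top 570 162 dyaw 1.3885846607434815 t at s=0 590.1006445875381 at s=100 592.5246566172636 spread 2.351598632319285 h 21.159952182346917
top 640 166 dyaw 1.4442886980622023 t at s=0 663.8141739179018 at s=100 666.3354672826339 spread 2.5640546464762854 h 21.489895429464337
ends: S (array([ 0,  2, 14,  1,  0,  0,  0,  0,  0,  0,  0,  0,  0,  0,  0,  0,  0,
        0,  0,  0,  0,  0,  0,  0,  0,  0,  0,  0,  0,  0,  0,  0,  0,  0,
        0,  0,  0,  0,  0,  0, 39,  0]), array([-250, -240, -230, -220, -210, -200, -190, -180, -170, -160, -150,
       -140, -130, -120, -110, -100,  -90,  -80,  -70,  -60,  -50,  -40,
        -30,  -20,  -10,    0,   10,   20,   30,   40,   50,   60,   70,
         80,   90,  100,  110,  120,  130,  140,  150,  160,  170]))
-231.30451848080176 -225.0840253795224 -217.85123729516312 [ 635.50644035 -122.9401449    48.81911819] 26.451405274391867 [30.85753233 66.65850353]
150.99494310534766 155.20617987845387 159.81850883984146 [593.90658538 255.63922664 141.85055029] 10.174053382395932 [137.6056536  145.56875854]
max z low end 67.12135752297581
rims S -231.42
[... 982 characters left out ...]
,
         80,   90,  100,  110,  120,  130,  140,  150,  160,  170]))
-235.63891765161483 -231.75167199490397 -224.68378251888132 [ 655.45798434 -126.39558549   59.11108503] 39.7139630985477 [47.93283002 65.91061992]
148.02923059004442 151.940762706095 155.99219323501768 [594.0560711  252.35411238 142.00840465] 11.663101082168284 [138.56234221 144.8551172 ]
max z low end 68.43611047969603
rims S -231.90471060216777 -132.53191409908823 t 597.1508913177641 653.7962257370409 114
(array([ 0, 14,  8,  7,  9,  7,  9, 12,  8,  7,  7,  9, 11,  6,  0,  0,  0,
        0]), array([-240, -232, -224, -216, -208, -200, -192, -184, -176, -168, -160,
       -152, -144, -136, -128, -120, -112, -104,  -96]))
```

View pics/z.png

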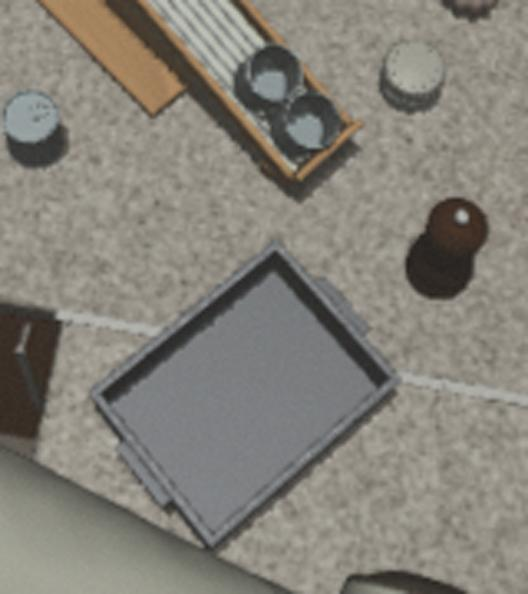

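```bash
cat >> h.py <<'E'
U=np.array([np.cos(np.radians(98.1)),np.sin(np.radians(98.1))]); MOUTH=np.array([648.6,-112.1]); LOAD=MOUTH+322*U
def plan(targets,grip=None):
    """print tool-frame shifts (mm) through a list of world targets, from measured pose"""
    s=arm.read_state();p=np.array(s["position"]);M=R.from_quat(s["ee_rot"]).as_matrix()
    print("pos",p.round(1),"F",np.round(s["contact_force"],1),"w",round(s["gripper_width"],1),"t",s["clock"],"toolx",M[:,0].round(4),"tooly yaw",round(float(np.degrees(np.arctan2(M[1,1],M[0,1]))),2),"j6",round(float(s["joints"][5]),2))
    for t in targets:
        t=np.array(t,float); d=M.T@(t-p); print("->",t.round(1),"shift m",(d/1000).round(4)); p=t
E
python3 - <<'E'
from h import *
plan([])
P=cloud("side",np.load("pics/side0.npy")).reshape(-1,3)
m=(P[:,0]>350)&(P[:,0]<700)&(P[:,1]>-420)&(P[:,1]<-100)&(P[:,2]>50)&(P[:,2]<68)&(np.hypot(P[:,0]-680,P[:,1]+248)>50)&~((P[:,1]>-145)&(P[:,0]>570))
Q=P[m]; print(len(Q),Q.mean(0),cv2.minAreaRect(Q[:,:2].astype(np.float32)))
fl=(P[:,2]<10)
print("load",LOAD)
E
```

```text
pos [ 220.4 -584.3  200.3] F [-0.3  0.  -0.6] w 85.2 t 0.15 toolx [-9.357e-01 -3.529e-01  1.000e-04] tooly yaw 110.66 j6 -0.26
950 [ 465.16755284 -256.68568089   57.83661554] ((469.76971435546875, -253.47537231445312), (225.853515625, 156.64418029785156), 5.059600353240967)
load [603.22980332 206.68761778]
```

Emit:
{"method": "drive_tool", "body": {
  "steps": [
    [0, 0, 0, -8.59, 0.085],
    [0, 0, 0, -8.59, 0.085],
    [0, 0, 0, -8.59, 0.085],
    [0, 0, 0, -8.59, 0.085],
    [0, 0, 0, -8.59, 0.085],
    [0, 0, 0, -8.59, 0.085],
    [0, 0, 0, -8.59, 0.085],
    [0, 0, 0, -8.59, 0.085],
    [0, 0, 0, -8.59, 0.085],
    [0, 0, 0, 0, 0.085]
  ]
}}

```text
clock: 1.15
position: [220.6, -584.5, 200.7]
ee_rot: [0.755, -0.656, -0.0, -0.0]
contact_force: [0.7, -1.1, 0.5]
gripper_width: 85.1
```

Run:
```python
from h import *
g=MOUTH+63.4*U
plan([(*g,200),(*g,72)])
```

```text
pos [ 220.6 -584.5  200.7] F [ 0.7 -1.1  0.5] w 85.1 t 1.15 toolx [ 1.386e-01 -9.904e-01 -8.000e-04] tooly yaw -172.03 j6 1.09
-> [639.7 -49.3 200. ] shift m [-0.472  -0.4892  0.001 ]
-> [639.7 -49.3  72. ] shift m [ 1.00e-04 -0.00e+00  1.28e-01]
```

Emit:
{"method": "drive_tool", "body": {
  "steps": [
    [-0.0295, -0.0305, 0, 0, 0.085],
    [-0.0295, -0.0305, 0, 0, 0.085],
    [-0.0295, -0.0305, 0, 0, 0.085],
    [-0.0295, -0.0305, 0, 0, 0.085],
    [-0.0295, -0.0305, 0, 0, 0.085],
    [-0.0295, -0.0305, 0, 0, 0.085],
    [-0.0295, -0.0305, 0, 0, 0.085],
    [-0.0295, -0.0305, 0, 0, 0.085],
    [-0.0295, -0.0305, 0, 0, 0.085],
    [-0.0295, -0.0305, 0, 0, 0.085],
    [-0.0295, -0.0305, 0, 0, 0.085],
    [-0.0295, -0.0305, 0, 0, 0.085],
    [-0.0295, -0.0305, 0, 0, 0.085],
    [-0.0295, -0.0305, 0, 0, 0.085],
    [-0.0295, -0.0305, 0, 0, 0.085],
    [-0.0295, -0.0305, 0, 0, 0.085],
    [0, 0, 0, 0, 0.085],
    [0, 0, 0, 0, 0.085]
  ]
}}

```text
clock: 2.95
position: [638.3, -48.7, 200.2]
ee_rot: [0.754, -0.657, -0.001, 0.001]
contact_force: [-0.6, 0.0, 0.3]
gripper_width: 84.8
```

Run:
```python
from h import *
g=MOUTH+63.4*U
plan([(*g,200),(*g,72)])
for n in ("wrist","side"):
    im,d=arm.get_image(n); cv2.imwrite(f"pics/{n}1.png",im)
```

```text
pos [638.3 -48.7 200.2] F [-0.6  0.   0.3] w 84.8 t 2.95 toolx [ 1.380e-01 -9.904e-01 -1.000e-04] tooly yaw -172.07 j6 -0.04
-> [639.7 -49.3 200. ] shift m [ 0.0008 -0.0013  0.0002]
-> [639.7 -49.3  72. ] shift m [ 0.     -0.0002  0.128 ]
```

View pics/wrist1.png

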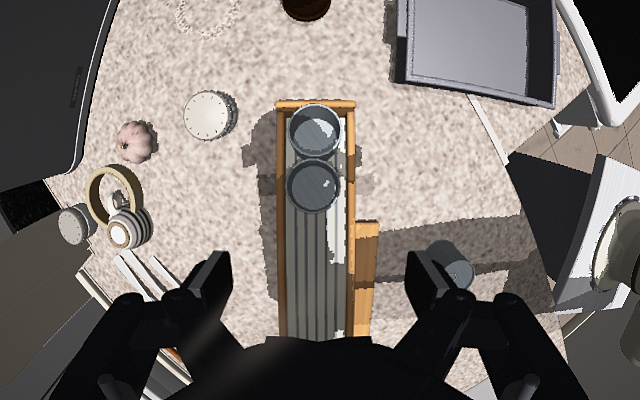

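Emit:
{"method": "drive_tool", "body": {
  "steps": [
    [0.001, -0.0015, 0.03, 0, 0.085],
    [0, 0, 0.03, 0, 0.085],
    [0, 0, 0.03, 0, 0.085],
    [0, 0, 0.02, 0, 0.085],
    [0, 0, 0.018, 0, 0.085],
    [0, 0, 0, 0, 0.085],
    [0, 0, 0, 0, 0.085],
    [0, 0, 0, 0, 0.03],
    [0, 0, 0, 0, 0.03],
    [0, 0, 0, 0, 0.03],
    [0, 0, 0, 0, 0.03],
    [0, 0, 0, 0, 0.03],
    [0, 0, 0, 0, 0.03],
    [0, 0, 0, 0, 0.03]
  ]
}}

```text
clock: 4.45
position: [640.0, -50.3, 73.1]
ee_rot: [0.755, -0.656, -0.0, 0.0]
contact_force: [0.2, 0.6, -1.0]
gripper_width: 29.9
```

Run:
```python
from h import *
plan([])
im,d=arm.get_image("wrist"); cv2.imwrite(f"pics/w2.png",im)
```

```text
pos [640.  -50.3  73.1] F [ 0.2  0.6 -1. ] w 29.9 t 4.45 toolx [ 0.139  -0.9903  0.    ] tooly yaw -172.01 j6 -0.03
```

View pics/w2.png

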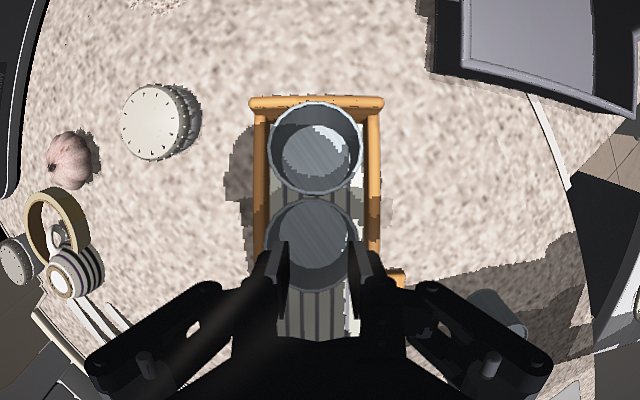

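```bash
cat >> h.py <<'E'
def wcloud(d=None,pix=None,state=None,depth=None):
    p=arm.camera_params("wrist");K=p["K"];s=state or arm.read_state()
    M=np.eye(4);M[:3,:3]=R.from_quat(s["ee_rot"]).as_matrix();M[:3,3]=s["position"];T=M@p["mount"]
    if pix is None: v,u=np.mgrid[0:400,0:640].astype(float)
    else: u,v=np.array(pix,float).T
    a=(u-K[0,2])/K[0,0];b=(v-K[1,2])/K[1,1];r=np.hypot(a,b)+1e-9;k=np.sin(r)/r
    D=np.stack([a*k,-b*k,-np.cos(r)],-1)
    if d is not None:
        P=D/(-D[...,2:3])*d[...,None]; return P@T[:3,:3].T+T[:3,3]
    return T[:3,3],D@T[:3,:3].T
def wplane(u,v,z,state=None):
    o,D=wcloud(pix=[(u,v)],state=state); D=D[0]; return o+D*(z-o[2])/D[2]
E
python3 - <<'E'
from h import *
s=arm.read_state(); im,d=arm.get_image("wrist"); P=wcloud(d,state=s)
for u,v in [(316,102),(316,195),(271,148),(362,148),(312,197),(266,245),(268,255),(358,245),(283,260),(355,260),(283,300),(355,300),(315,285),(315,240),(315,295),(300,320)]:
    print((u,v),P[v,u].round(0), "plane97",wplane(u,v,97,s).round(0)[:2])
for n in ("side","top"):
    im,d=arm.get_image(n); cv2.imwrite(f"pics/{n}2.png",im)
im=cv2.imread("pics/side2.png")[150:300,270:430]; cv2.imwrite("pics/z.png",cv2.resize(im,None,fx=4,fy=4,interpolation=cv2.INTER_CUBIC))
E
```

```text
(316, 102) [ 653. -127.   74.] plane97 [ 653. -126.]
(316, 195) [646. -77.  85.] plane97 [647. -81.]
(271, 148) [674. -98.  77.] plane97 [ 671. -101.]
(362, 148) [ 626. -106.   83.] plane97 [ 628. -107.]
(312, 197) [647. -63.  38.] plane97 [648. -79.]
(266, 245) [669. -50.  97.] plane97 [669. -50.]
(268, 255) [666. -54. 116.] plane97 [668. -44.]
(358, 245) [624. -63. 112.] plane97 [621. -57.]
(283, 260) [658. -59. 128.] plane97 [659. -42.]
(355, 260) [627. -64. 129.] plane97 [621. -48.]
(283, 300) [655. -45. 138.] plane97 [657. -16.]
(355, 300) [626. -51. 140.] plane97 [616. -22.]
(315, 285) [640. -28.  95.] plane97 [640. -29.]
(315, 240) [641. -36.  50.] plane97 [644. -57.]
(315, 295) [636.   4.  58.] plane97 [639. -22.]
(300, 320) [644.  25.  63.] plane97 [646.  -3.]
```

View pics/z.png

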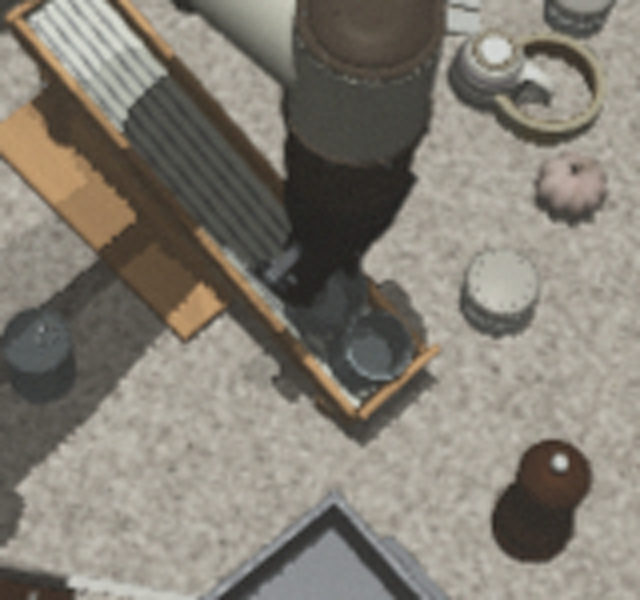

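Run:
```python
from h import *
s=arm.read_state(); im,d=arm.get_image("wrist"); P=wcloud(d,state=s)
c=im[180:350,220:410]; cv2.imwrite("pics/z1.png",cv2.resize(cv2.convertScaleAbs(c,alpha=1.8,beta=20),None,fx=4,fy=3.5,interpolation=cv2.INTER_CUBIC))
for v in (235,243,250,260,275):
    print(v,[(u,*P[v,u].round(0).astype(int)) for u in range(258,300,4)])
    print(v,[(u,*P[v,u].round(0).astype(int)) for u in range(340,380,4)])
```

```text
235 [(258, np.int64(679), np.int64(-41), np.int64(66)), (262, np.int64(676), np.int64(-42), np.int64(66)), (266, np.int64(670), np.int64(-55), np.int64(96)), (270, np.int64(668), np.int64(-52), np.int64(89)), (274, np.int64(668), np.int64(-44), np.int64(70)), (278, np.int64(667), np.int64(-37), np.int64(51)), (282, np.int64(665), np.int64(-36), np.int64(49)), (286, np.int64(662), np.int64(-36), np.int64(49)), (290, np.int64(659), np.int64(-36), np.int64(48)), (294, np.int64(656), np.int64(-37), np.int64(48)), (298, np.int64(654), np.int64(-38), np.int64(49))]
235 [(340, np.int64(625), np.int64(-41), np.int64(48)), (344, np.int64(622), np.int64(-42), np.int64(48)), (348, np.int64(620), np.int64(-43), np.int64(51)), (352, np.int64(622), np.int64(-55), np.int64(78)), (356, np.int64(623), np.int64(-62), np.int64(95)), (360, np.int64(610), np.int64(-42), np.int64(45)), (364, np.int64(608), np.int64(-43), np.int64(47)), (368, np.int64(609), np.int64(-50), np.int64(64)), (372, np.int64(607), np.int64(-51), np.int64(66)), (376, np.int64(604), np.int64(-51), np.int64(66))]
243 [(258, np.int64
[... 3657 characters left out ...]
4(-48), np.int64(122)), (290, np.int64(655), np.int64(-27), np.int64(86)), (294, np.int64(653), np.int64(-26), np.int64(83)), (298, np.int64(650), np.int64(-24), np.int64(79))]
275 [(340, np.int64(627), np.int64(-37), np.int64(96)), (344, np.int64(626), np.int64(-40), np.int64(101)), (348, np.int64(625), np.int64(-44), np.int64(108)), (352, np.int64(627), np.int64(-55), np.int64(127)), (356, np.int64(627), np.int64(-61), np.int64(137)), (360, np.int64(627), np.int64(-63), np.int64(140)), (364, np.int64(625), np.int64(-63), np.int64(141)), (368, np.int64(623), np.int64(-64), np.int64(141)), (372, np.int64(622), np.int64(-64), np.int64(141)), (376, np.int64(620), np.int64(-64), np.int64(142))]
```

View pics/z1.png

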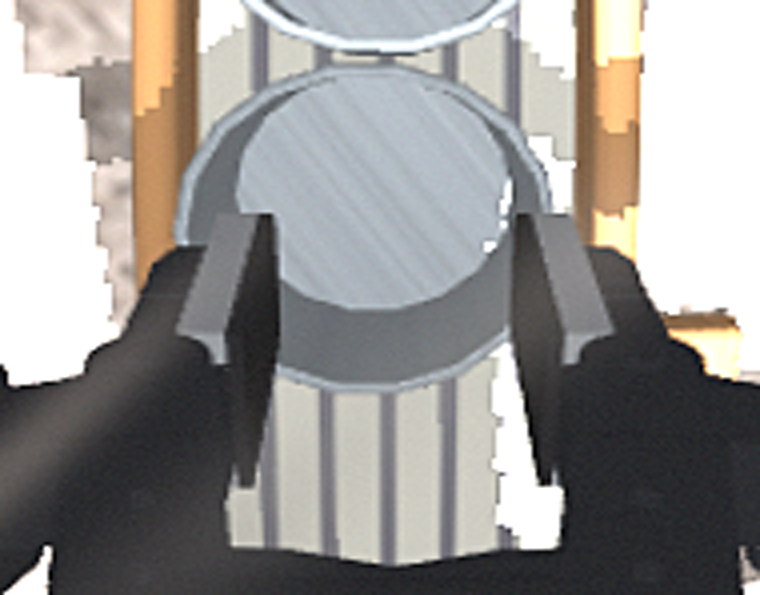

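Run:
```python
from h import *
print(arm.grip_point_offset, [a for a in dir(arm) if not a.startswith('_')])
s=arm.read_state()
M=R.from_quat(s["ee_rot"]).as_matrix()
im,d=arm.get_image("wrist"); P=(wcloud(d,state=s)-np.array(s["position"]))@M
for u,v in [(280,241),(276,242),(284,242),(286,248),(287,260),(288,280),(354,241),(358,241),(351,255)]: print(u,v,P[v,u].round(1),d[v,u])
im,d=arm.get_image("side"); C=cloud("side",d); h=cv2.cvtColor(im,cv2.COLOR_BGR2HSV)
Q=C[(np.hypot(C[...,0]-640,C[...,1]+50)<40)&(C[...,2]>60)&(im.max(-1)<70)]
print(len(Q)); 
for z in range(60,180,8):
    m=(Q[:,2]>=z)&(Q[:,2]<z+8)
    if m.any(): print(z,m.sum(),Q[m].mean(0).round(0))
```

```text
18.700000000000003 ['IKError', 'camera_params', 'get_image', 'grip_point_offset', 'job_done', 'read_state']
280 241 [ 11.1 -19.8 -35.2] 148.99266
276 242 [ 11.5 -21.5 -37.3] 146.81439
284 242 [ 11.1 -17.8 -36.3] 147.92772
286 248 [  9.8 -16.5 -40.4] 144.39502
287 260 [  4.9 -15.9 -43.2] 143.0745
288 280 [ -8.  -16.2 -40.2] 149.5926
354 241 [ 10.7  16.2 -34.4] 149.84827
358 241 [ 11.   18.1 -34.9] 149.2901
351 255 [ 10.   13.4 -48.1] 136.91112
621
60 32 [638. -58.  64.]
68 22 [642. -63.  72.]
76 25 [644. -64.  80.]
84 17 [638. -66.  89.]
92 13 [638. -66.  95.]
100 4 [647. -53. 103.]
108 12 [641. -58. 112.]
116 11 [635. -59. 121.]
124 7 [635. -59. 128.]
132 9 [649. -58. 135.]
140 7 [627. -61. 143.]
148 20 [621. -58. 153.]
156 12 [612. -58. 159.]
164 12 [619. -64. 170.]
172 9 [617. -64. 175.]
```

Emit:
{"method": "drive_tool", "body": {
  "steps": [
    [0, 0, 0, 0, 0.085],
    [0, 0, 0, 0, 0.085],
    [0, 0, 0, 0, 0.085],
    [0, 0, 0, 0, 0.085],
    [0, 0, 0, 0, 0.085],
    [0, 0, 0.01, 0, 0.085],
    [0, 0, 0.01, 0, 0.085],
    [0, 0, 0.008, 0, 0.085],
    [0, 0, 0, 0, 0.085]
  ]
}}

```text
clock: 5.7
position: [638.5, -50.5, 42.8]
ee_rot: [0.755, -0.656, -0.001, 0.002]
contact_force: [-0.7, -0.7, -0.6]
gripper_width: 85.4
```

Run:
```python
from h import *
plan([])
s=arm.read_state()
M=R.from_quat(s["ee_rot"]).as_matrix()
im,d=arm.get_image("wrist"); P=(wcloud(d,state=s)-np.array(s["position"]))@M
cv2.imwrite("pics/w3.png",im)
m=(P[...,2]<-5)&(P[...,2]>-80)&(np.abs(P[...,0])<14)&(np.abs(P[...,1])>40)
for z in range(-70,0,6):
    k=m&(P[...,2]>=z)&(P[...,2]<z+6)
    if k.any(): print(z,k.sum(),P[k].min(0).round(0),P[k].max(0).round(0))
```

```text
pos [638.5 -50.5  42.8] F [-0.7 -0.7 -0.6] w 85.4 t 5.7 toolx [ 1.386e-01 -9.904e-01 -2.000e-04] tooly yaw -172.04 j6 -0.03
-70 795 [-12. -58. -70.] [ 12.  55. -64.]
-64 735 [-12. -58. -64.] [ 12.  55. -58.]
-58 599 [-11. -57. -58.] [ 12.  55. -52.]
-52 508 [-11. -57. -52.] [ 12.  53. -46.]
-46 135 [-10. -50. -46.] [ 11.  47. -42.]
-28 183 [-14. -44. -27.] [  4. -40. -22.]
-22 181 [ -6. -44. -22.] [ 14. -40. -17.]
```

View pics/w3.png

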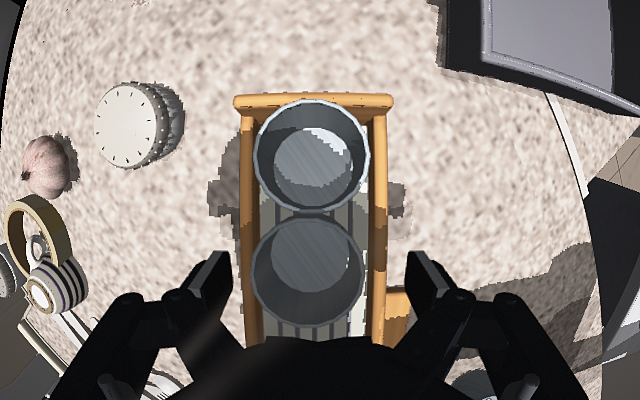

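Emit:
{"method": "drive_tool", "body": {
  "steps": [
    [0, -0.0015, 0.006, 0, 0.085],
    [0, 0, 0, 0, 0.085],
    [0, 0, 0, 0, 0.03],
    [0, 0, 0, 0, 0.03],
    [0, 0, 0, 0, 0.03],
    [0, 0, 0, 0, 0.03],
    [0, 0, 0, 0, 0.03],
    [0, 0, 0, 0, 0.03],
    [0, 0, 0, 0, 0.03],
    [0, 0, 0, 0, 0.03]
  ]
}}

```text
clock: 6.75
position: [641.9, -50.1, 39.7]
ee_rot: [0.755, -0.656, 0.0, -0.0]
contact_force: [0.1, -0.3, 3.2]
gripper_width: 48.6
```

Emit:
{"method": "drive_tool", "body": {
  "steps": [
    [0, 0, -0.01, 0, 0.03],
    [0, 0, -0.02, 0, 0.03],
    [0, 0, -0.04, 0, 0.03],
    [0, 0, -0.04, 0, 0.03],
    [0, 0, -0.04, 0, 0.03],
    [0, 0, 0, 0, 0.03],
    [0, 0, 0, 0, 0.03]
  ]
}}

```text
clock: 7.45
position: [641.4, -49.8, 190.1]
ee_rot: [0.754, -0.656, 0.0, -0.001]
contact_force: [0.3, -0.8, -1.5]
gripper_width: 49.1
```

Run:
```python
from h import *
plan([(430,-255,190),(430,-255,60)])
s=arm.read_state()
M=R.from_quat(s["ee_rot"]).as_matrix()
im,d=arm.get_image("wrist"); P=(wcloud(d,state=s)-np.array(s["position"]))@M
cv2.imwrite("pics/w4.png",im)
C=wcloud(d,state=s)
k=(C[...,2]>50)&(C[...,2]<68)&(C[...,0]>330)&(C[...,0]<600)&(C[...,1]<-140)
print("caddy",k.sum(),cv2.minAreaRect(C[k][:,:2].astype(np.float32)) if k.any() else 0)
```

```text
pos [641.4 -49.8 190.1] F [ 0.3 -0.8 -1.5] w 49.1 t 7.45 toolx [ 0.1385 -0.9904 -0.001 ] tooly yaw -172.04 j6 -0.03
-> [ 430. -255.  190.] shift m [ 0.1739  0.2377 -0.0005]
-> [ 430. -255.   60.] shift m [1.0e-04 2.0e-04 1.3e-01]
caddy 3067 ((466.11767578125, -231.6114959716797), (230.38894653320312, 145.4142303466797), 15.862544059753418)
```

View pics/w4.png

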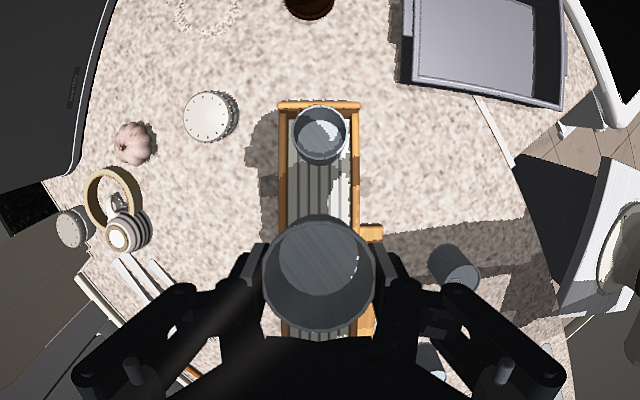

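Emit:
{"method": "drive_tool", "body": {
  "steps": [
    [0.025, 0.034, 0, 0, 0.03],
    [0.025, 0.034, 0, 0, 0.03],
    [0.025, 0.034, 0, 0, 0.03],
    [0.025, 0.034, 0, 0, 0.03],
    [0.025, 0.034, 0, 0, 0.03],
    [0.025, 0.034, 0, 0, 0.03],
    [0.022, 0.033, 0, 0, 0.03],
    [0, 0, 0.03, 0, 0.03],
    [0, 0, 0.04, 0, 0.03],
    [0, 0, 0.04, 0, 0.03],
    [0, 0, 0.03, 0, 0.03],
    [0, 0, 0.02, 0, 0.03],
    [0, 0, 0, 0, 0.03],
    [0, 0, 0, 0, 0.03]
  ]
}}

```text
clock: 8.9
position: [430.0, -253.3, 28.4]
ee_rot: [0.755, -0.656, -0.001, 0.001]
contact_force: [1.6, 0.4, 0.3]
gripper_width: 48.9
```

Run:
```python
from h import *
plan([])
im,d=arm.get_image("wrist"); cv2.imwrite("pics/w5.png",im)
```

```text
pos [ 430.  -253.3   28.4] F [1.6 0.4 0.3] w 48.9 t 8.9 toolx [ 1.391e-01 -9.903e-01 -7.000e-04] tooly yaw -172.0 j6 0.35
```

View pics/w5.png

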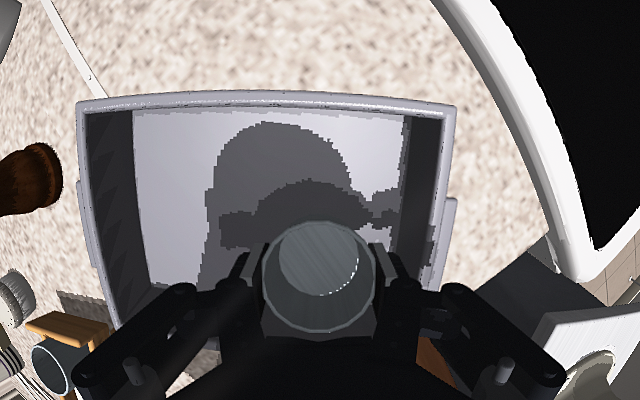

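Run:
```python
from h import *
for p in [(80,103),(457,106),(118,330),(97,270),(440,230),(270,95)]: print(p,wplane(*p,60).round(0))
P=cloud("side",np.load("pics/side0.npy")).reshape(-1,3)
for p in [(353,279),(389,318),(337,362),(299,319)]: print(p,rayplane("side",*p,60).round(0))
```

```text
(80, 103) [ 577. -321.   60.]
(457, 106) [ 377. -340.   60.]
(118, 330) [ 564. -168.   60.]
(97, 270) [ 571. -217.   60.]
(440, 230) [ 371. -276.   60.]
(270, 95) [ 465. -330.   60.]
(353, 279) [ 551. -183.   60.]
(389, 318) [ 567. -325.   60.]
(337, 362) [ 386. -337.   60.]
(299, 319) [ 366. -191.   60.]
```

Emit:
{"method": "drive_tool", "body": {
  "steps": [
    [0, 0, 0.01, 0, 0.03],
    [0, 0, 0, 0, 0.03],
    [0, 0, 0, 0, 0.085],
    [0, 0, 0, 0, 0.085],
    [0, 0, 0, 0, 0.085],
    [0, 0, 0, 0, 0.085],
    [0, 0, 0, 0, 0.085],
    [0, 0, -0.03, 0, 0.085],
    [0, 0, -0.04, 0, 0.085],
    [0, 0, -0.04, 0, 0.085],
    [0, 0, -0.04, 0, 0.085],
    [0, 0, 0, 0, 0.085]
  ]
}}

```text
clock: 10.15
position: [434.4, -254.8, 175.3]
ee_rot: [0.755, -0.656, 0.006, -0.002]
contact_force: [0.2, 1.2, 0.2]
gripper_width: 84.9
```

Run:
```python
from h import *
g=MOUTH+14*U
plan([(*g,170),(*g,25)])
im,d=arm.get_image("wrist"); cv2.imwrite("pics/w6.png",im)
```

```text
pos [ 434.4 -254.8  175.3] F [0.2 1.2 0.2] w 84.9 t 10.15 toolx [ 0.14   -0.9901  0.0062] tooly yaw -171.95 j6 0.35
-> [646.6 -98.2 170. ] shift m [-0.1253 -0.232   0.0072]
-> [646.6 -98.2  25. ] shift m [-0.0009  0.0017  0.145 ]
```

View pics/w6.png

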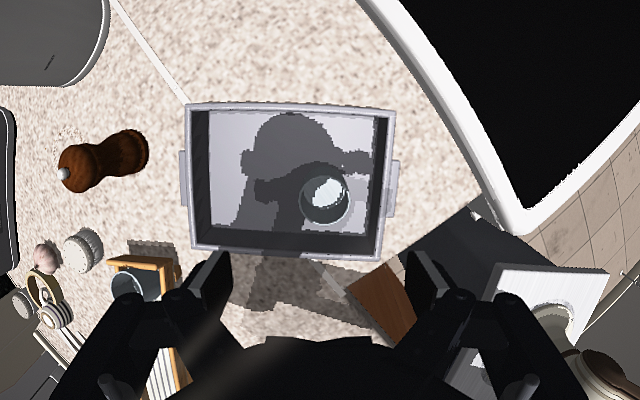

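Emit:
{"method": "drive_tool", "body": {
  "steps": [
    [-0.021, -0.039, 0, 0, 0.085],
    [-0.021, -0.039, 0, 0, 0.085],
    [-0.021, -0.039, 0, 0, 0.085],
    [-0.021, -0.039, 0, 0, 0.085],
    [-0.021, -0.039, 0, 0, 0.085],
    [-0.02, -0.037, 0, 0, 0.085],
    [0, 0, 0, 0, 0.085],
    [0, 0, 0, 0, 0.085]
  ]
}}

```text
clock: 11.0
position: [642.3, -96.6, 166.5]
ee_rot: [0.755, -0.656, -0.002, 0.001]
contact_force: [-0.7, 0.8, 0.3]
gripper_width: 84.8
```

Run:
```python
from h import *
g=MOUTH+14*U
plan([(*g,170),(*g,25)])
im,d=arm.get_image("wrist"); cv2.imwrite("pics/w7.png",im)
```

```text
pos [642.3 -96.6 166.5] F [-0.7  0.8  0.3] w 84.8 t 11.0 toolx [ 1.399e-01 -9.902e-01 -7.000e-04] tooly yaw -171.96 j6 0.04
-> [646.6 -98.2 170. ] shift m [ 0.0022 -0.004  -0.0035]
-> [646.6 -98.2  25. ] shift m [ 1.00e-04 -6.00e-04  1.45e-01]
```

View pics/w7.png

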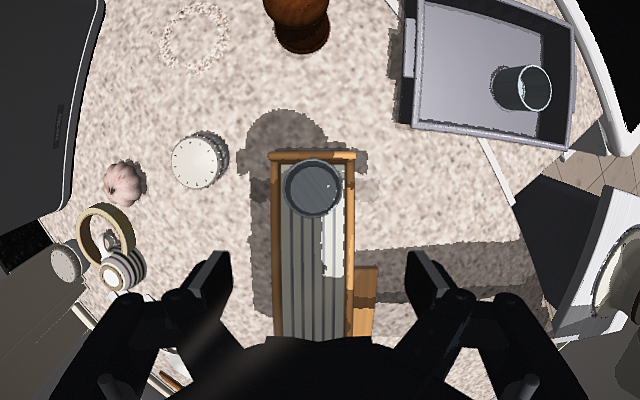

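Emit:
{"method": "drive_tool", "body": {
  "steps": [
    [0.002, -0.004, 0.03, 0, 0.085],
    [0, 0, 0.04, 0, 0.085],
    [0, 0, 0.04, 0, 0.085],
    [0, 0, 0.02, 0, 0.085],
    [0, 0, 0.011, 0, 0.085],
    [0, 0, 0, 0, 0.085],
    [0, 0, 0, 0, 0.085],
    [0, 0, 0, 0, 0.03],
    [0, 0, 0, 0, 0.03],
    [0, 0, 0, 0, 0.03],
    [0, 0, 0, 0, 0.03],
    [0, 0, 0, 0, 0.03],
    [0, 0, 0, 0, 0.03],
    [0, 0, 0, 0, 0.03]
  ]
}}

```text
clock: 12.45
position: [648.4, -98.8, 29.7]
ee_rot: [0.755, -0.656, 0.001, -0.001]
contact_force: [-1.0, 0.5, 6.2]
gripper_width: 48.6
```

Emit:
{"method": "drive_tool", "body": {
  "steps": [
    [0, 0, -0.01, 0, 0.03],
    [0, 0, -0.03, 0, 0.03],
    [0, 0, -0.05, 0, 0.03],
    [0, 0, -0.05, 0, 0.03],
    [0, 0, -0.02, 0, 0.03],
    [0, 0, 0, 0, 0.03],
    [0, 0, 0, 0, 0.03]
  ]
}}

```text
clock: 13.15
position: [646.6, -98.5, 187.7]
ee_rot: [0.754, -0.656, -0.001, -0.0]
contact_force: [0.3, -0.3, -1.4]
gripper_width: 48.6
```

Run:
```python
from h import *
plan([(508,-255,180),(508,-255,25)])
im,d=arm.get_image("wrist"); cv2.imwrite("pics/w8.png",im)
```

```text
pos [646.6 -98.5 187.7] F [ 0.3 -0.3 -1.4] w 48.6 t 13.15 toolx [ 0.1385 -0.9904 -0.0011] tooly yaw -172.04 j6 0.04
-> [ 508. -255.  180.] shift m [0.1358 0.1589 0.0077]
-> [ 508. -255.   25.] shift m [ 2.00e-04 -1.00e-04  1.55e-01]
```

View pics/w8.png

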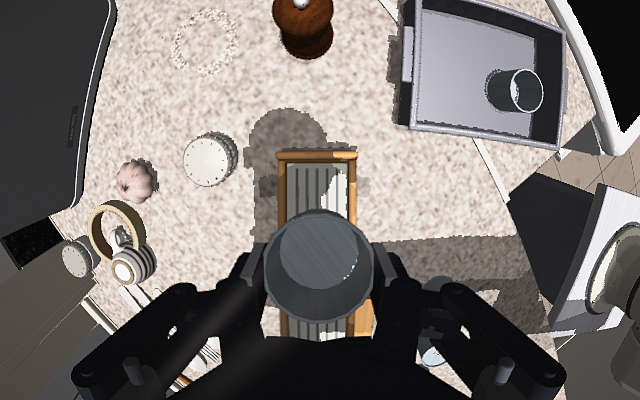

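Emit:
{"method": "drive_tool", "body": {
  "steps": [
    [0.027, 0.031, 0, 0, 0.03],
    [0.027, 0.031, 0, 0, 0.03],
    [0.027, 0.031, 0, 0, 0.03],
    [0.027, 0.031, 0, 0, 0.03],
    [0.027, 0.031, 0, 0, 0.03],
    [0, 0, 0.04, 0, 0.03],
    [0, 0, 0.05, 0, 0.03],
    [0, 0, 0.04, 0, 0.03],
    [0, 0, 0.03, 0, 0.03],
    [0, 0, 0, 0, 0.03],
    [0, 0, 0, 0, 0.03],
    [0, 0, 0, 0, 0.085],
    [0, 0, 0, 0, 0.085],
    [0, 0, 0, 0, 0.085],
    [0, 0, 0, 0, 0.085],
    [0, 0, 0, 0, 0.085],
    [0, 0, -0.04, 0, 0.085],
    [0, 0, -0.05, 0, 0.085],
    [0, 0, -0.05, 0, 0.085],
    [0, 0, 0, 0, 0.085]
  ]
}}

```text
clock: 15.2
position: [517.2, -255.8, 176.7]
ee_rot: [0.755, -0.656, 0.008, -0.003]
contact_force: [0.4, 0.3, 0.8]
gripper_width: 85.2
```

Run:
```python
from h import *
plan([(450.5,46.5,160),(450.5,46.5,10)])
for n in ("wrist","top","side"):
    im,d=arm.get_image(n); cv2.imwrite(f"pics/{n}9.png",im); np.save(f"pics/{n}9.npy",d)
```

```text
pos [ 517.2 -255.8  176.7] F [0.4 0.3 0.8] w 85.2 t 15.2 toolx [ 0.1403 -0.9901  0.0078] tooly yaw -171.93 j6 0.32
-> [450.5  46.5 160. ] shift m [-0.3088  0.0239  0.014 ]
-> [450.5  46.5  10. ] shift m [-0.0012  0.0022  0.15  ]
```

View pics/wrist9.png

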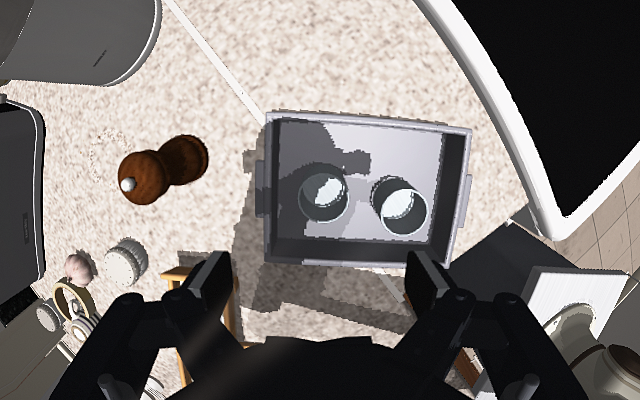

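View pics/side9.png

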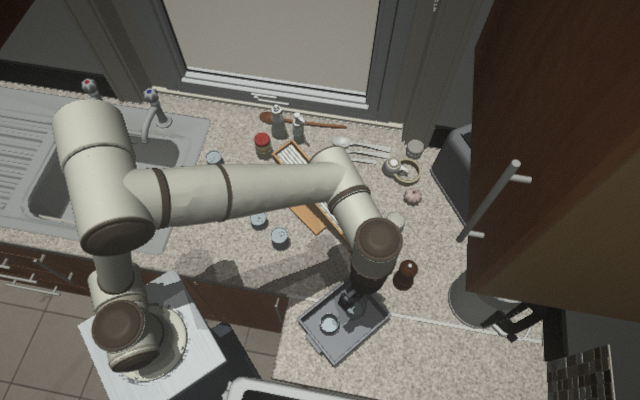

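Emit:
{"method": "drive_tool", "body": {
  "steps": [
    [-0.044, 0.0035, 0, 0, 0.085],
    [-0.044, 0.0035, 0, 0, 0.085],
    [-0.044, 0.0035, 0, 0, 0.085],
    [-0.044, 0.0035, 0, 0, 0.085],
    [-0.044, 0.0035, 0, 0, 0.085],
    [-0.044, 0.0035, 0, 0, 0.085],
    [-0.044, 0.0035, 0, 0, 0.085],
    [0, 0, 0.03, 0, 0.085],
    [0, 0, 0, 0, 0.085],
    [0, 0, 0, 0, 0.085]
  ]
}}

```text
clock: 16.35
position: [444.7, 47.0, 137.1]
ee_rot: [0.755, -0.656, -0.001, 0.002]
contact_force: [0.7, -0.8, 1.2]
gripper_width: 84.8
```

Run:
```python
from h import *
plan([(450.5,46.5,120),(450.5,46.5,0)])
s=arm.read_state();im,d=arm.get_image("wrist"); cv2.imwrite(f"pics/w10.png",im); P=wcloud(d,state=s).reshape(-1,3)
m=(np.hypot(P[:,0]-450,P[:,1]-46)<45)&(P[:,2]>54)&(P[:,2]<75); Q=P[m]
print(len(Q),Q.mean(0).round(1),cv2.minEnclosingCircle(Q[:,:2].astype(np.float32)))
```

```text
pos [444.7  47.  137.1] F [ 0.7 -0.8  1.2] w 84.8 t 16.35 toolx [ 0.1391 -0.9903  0.0017] tooly yaw -172.01 j6 -0.33
-> [450.5  46.5 120. ] shift m [ 0.0012 -0.0058  0.0171]
-> [450.5  46.5   0. ] shift m [-0.0002 -0.0004  0.12  ]
2958 [452.   46.5  61.2] ((452.0149230957031, 46.85405349731445), 26.39189338684082)
```

View pics/w10.png

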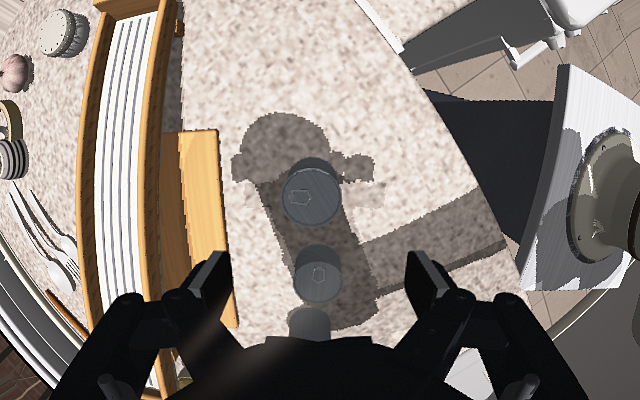

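Emit:
{"method": "drive_tool", "body": {
  "steps": [
    [0.001, -0.007, 0.03, 0, 0.085],
    [0, 0, 0.03, 0, 0.085],
    [0, 0, 0.03, 0, 0.085],
    [0, 0, 0.03, 0, 0.085],
    [0, 0, 0.017, 0, 0.085],
    [0, 0, 0, 0, 0.085],
    [0, 0, 0, 0, 0.085],
    [0, 0, 0, 0, 0.03],
    [0, 0, 0, 0, 0.03],
    [0, 0, 0, 0, 0.03],
    [0, 0, 0, 0, 0.03],
    [0, 0, 0, 0, 0.03],
    [0, 0, 0, 0, 0.03],
    [0, 0, 0, 0, 0.03]
  ]
}}

```text
clock: 17.8
position: [453.5, 47.9, 2.4]
ee_rot: [0.755, -0.656, 0.001, -0.001]
contact_force: [-0.7, -0.5, 7.2]
gripper_width: 50.6
```

Run:
```python
from h import *
plan([(*LOAD,160)])
s=arm.read_state()
M=R.from_quat(s["ee_rot"]).as_matrix()
im,d=arm.get_image("wrist"); cv2.imwrite(f"pics/w11.png",im); P=(wcloud(d,state=s)-np.array(s["position"]))@M
m=(P[...,2]<20)&(P[...,2]>-80)&(np.abs(P[...,0])<14)&(np.abs(P[...,1])>25)&(np.abs(P[...,1])<36)
for z in range(-70,10,5):
    k=m&(P[...,2]>=z)&(P[...,2]<z+5)
    if k.any(): print(z,k.sum(),P[k].min(0).round(0),P[k].max(0).round(0))
```

```text
pos [453.5  47.9   2.4] F [-0.7 -0.5  7.2] w 50.6 t 17.8 toolx [ 1.395e-01 -9.902e-01 -3.000e-04] tooly yaw -171.98 j6 -0.32
-> [603.2 206.7 160. ] shift m [-0.1364 -0.1708 -0.1571]
-70 368 [-11. -33. -70.] [ 12.  31. -65.]
-65 413 [-11. -36. -65.] [ 12.  36. -60.]
-60 256 [-11. -36. -60.] [ 12.  36. -55.]
-55 182 [  6. -36. -55.] [ 12.  36. -50.]
-50 191 [  6. -36. -50.] [ 12.  36. -45.]
-45 193 [  6. -36. -45.] [ 12.  36. -40.]
-40 72 [  6. -35. -40.] [ 12.  35. -36.]
-35 7 [  6. -27. -35.] [  9. -27. -33.]
-5 2 [  8. -25.  -1.] [  9. -25.  -0.]
0 979 [-11. -36.   0.] [14. 36.  5.]
```

View pics/w11.png

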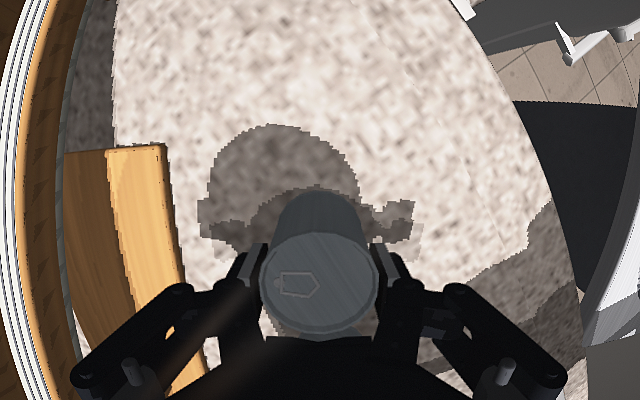

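Emit:
{"method": "drive_tool", "body": {
  "steps": [
    [0, 0, -0.01, 0, 0.03],
    [0, 0, -0.02, 0, 0.03],
    [0, 0, -0.04, 0, 0.03],
    [0, 0, -0.05, 0, 0.03],
    [0, 0, -0.05, 0, 0.03],
    [-0.0228, -0.0285, 0, 0, 0.03],
    [-0.0228, -0.0285, 0, 0, 0.03],
    [-0.0228, -0.0285, 0, 0, 0.03],
    [-0.0228, -0.0285, 0, 0, 0.03],
    [-0.0228, -0.0285, 0, 0, 0.03],
    [-0.0228, -0.0285, 0, 0, 0.03],
    [0, 0, 0, 0, 0.03],
    [0, 0, 0, 0, 0.03]
  ]
}}

```text
clock: 19.15
position: [602.2, 207.0, 170.3]
ee_rot: [0.755, -0.656, -0.001, 0.001]
contact_force: [-0.5, -0.4, -2.3]
gripper_width: 50.7
```

Run:
```python
from h import *
plan([(*LOAD,130)])
im,d=arm.get_image("wrist"); cv2.imwrite(f"pics/w12.png",im)
im,d=arm.get_image("side"); cv2.imwrite(f"pics/s12.png",im)
```

```text
pos [602.2 207.  170.3] F [-0.5 -0.4 -2.3] w 50.7 t 19.15 toolx [ 1.392e-01 -9.903e-01  4.000e-04] tooly yaw -172.0 j6 -0.44
-> [603.2 206.7 130. ] shift m [ 0.0005 -0.0011  0.0403]
```

View pics/w12.png

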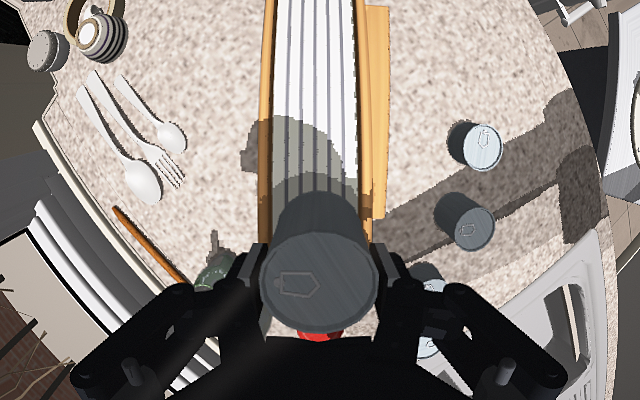

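View pics/s12.png

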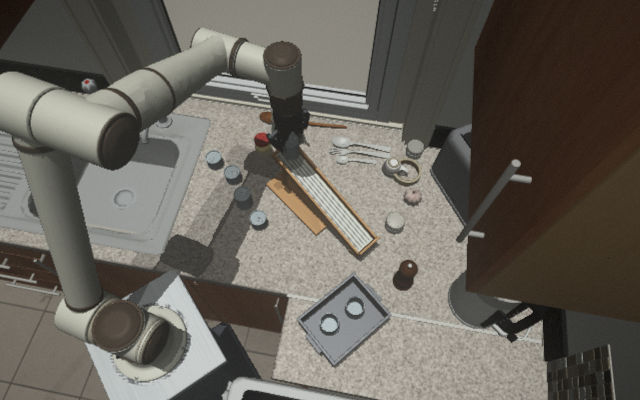

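Emit:
{"method": "drive_tool", "body": {
  "steps": [
    [0.0005, -0.001, 0.02, 0, 0.03],
    [0, 0, 0.015, 0, 0.03],
    [0, 0, 0.005, 0, 0.03],
    [0, 0, 0.002, 0, 0.03],
    [0, 0, 0, 0, 0.03]
  ]
}}

```text
clock: 19.75
position: [604.1, 206.2, 129.9]
ee_rot: [0.755, -0.656, 0.0, -0.0]
contact_force: [0.9, 0.3, -1.3]
gripper_width: 50.6
```

Emit:
{"method": "drive_tool", "body": {
  "steps": [
    [0, 0, 0.002, 0, 0.03],
    [0, 0, 0.002, 0, 0.03],
    [0, 0, 0, 0, 0.03]
  ]
}}

```text
clock: 20.05
position: [604.6, 206.5, 126.1]
ee_rot: [0.755, -0.656, 0.001, -0.001]
contact_force: [-0.4, -0.2, 1.3]
gripper_width: 51.0
```

Emit:
{"method": "drive_tool", "body": {
  "steps": [
    [0, 0, 0.002, 0, 0.03],
    [0, 0, 0.002, 0, 0.03],
    [0, 0, 0, 0, 0.03]
  ]
}}

```text
clock: 20.35
position: [606.0, 206.1, 125.5]
ee_rot: [0.755, -0.656, 0.002, -0.002]
contact_force: [-2.0, -2.3, 11.3]
gripper_width: 50.1
```

Emit:
{"method": "drive_tool", "body": {
  "steps": [
    [0, 0, 0.001, 0, 0.03],
    [0, 0, 0.001, 0, 0.03],
    [0, 0, 0, 0, 0.03]
  ]
}}

```text
clock: 20.65
position: [606.7, 205.9, 125.3]
ee_rot: [0.755, -0.655, 0.003, -0.003]
contact_force: [-2.7, -4.9, 17.6]
gripper_width: 50.5
```

Emit:
{"method": "drive_tool", "body": {
  "steps": [
    [0, 0, -0.004, 0, 0.03],
    [0, 0.001, -0.002, 0, 0.03],
    [0, 0, 0, 0, 0.052],
    [0, 0, 0, 0, 0.054],
    [0, 0, 0, 0, 0.056],
    [0, 0, 0, 0, 0.058],
    [0, 0, 0, 0, 0.06],
    [0, 0, 0, 0, 0.065],
    [0, 0, 0, 0, 0.08],
    [0, 0, 0, 0, 0.085],
    [0, 0, -0.02, 0, 0.085],
    [0, 0, -0.03, 0, 0.085],
    [0, 0, 0, 0, 0.085],
    [0, 0, 0, 0, 0.085],
    [0, 0, 0, 0, 0.085]
  ]
}}

```text
clock: 22.15
position: [602.4, 206.1, 174.2]
ee_rot: [0.755, -0.656, -0.0, 0.001]
contact_force: [-0.5, 0.0, -0.4]
gripper_width: 85.2
```

Run:
```python
from h import *
plan([(430,226.5,170)])
im,d=arm.get_image("wrist"); cv2.imwrite(f"pics/w13.png",im)
im,d=arm.get_image("side"); cv2.imwrite(f"pics/s13.png",im[100:340,180:440])
```

```text
pos [602.4 206.1 174.2] F [-0.5  0.  -0.4] w 85.2 t 22.15 toolx [ 1.386e-01 -9.903e-01  2.000e-04] tooly yaw -172.03 j6 -0.44
-> [430.  226.5 170. ] shift m [-0.0441  0.1679  0.0045]
```

View pics/w13.png

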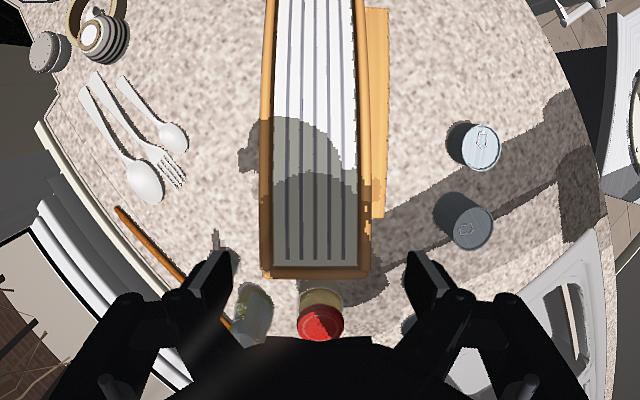

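View pics/s13.png

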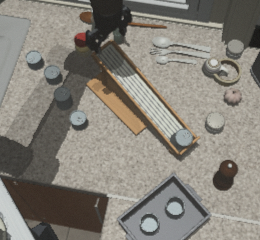

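Emit:
{"method": "drive_tool", "body": {
  "steps": [
    [-0.011, 0.042, 0, 0, 0.085],
    [-0.011, 0.042, 0, 0, 0.085],
    [-0.011, 0.042, 0, 0, 0.085],
    [-0.011, 0.042, 0, 0, 0.085],
    [0, 0, 0.035, 0, 0.085],
    [0, 0, 0, 0, 0.085],
    [0, 0, 0, 0, 0.085]
  ]
}}

```text
clock: 22.95
position: [430.8, 226.4, 140.0]
ee_rot: [0.755, -0.656, 0.0, 0.001]
contact_force: [0.3, -0.0, 0.1]
gripper_width: 85.2
```

```bash
cat >> h.py <<'E'
def tin(x,y,h,name,tz):
    s=arm.read_state();im,d=arm.get_image("wrist"); cv2.imwrite(f"pics/{name}.png",im); P=wcloud(d,state=s).reshape(-1,3)
    m=(np.hypot(P[:,0]-x,P[:,1]-y)<60)&(P[:,2]>h-9)&(P[:,2]<h+9); Q=P[m]
    c,r=cv2.minEnclosingCircle(Q[:,:2].astype(np.float32))
    print(len(Q),Q.mean(0).round(1),np.round(c,1),round(r,1)); plan([(*c,s["position"][2]),(*c,tz)])
E
python3 - <<'E'
from h import *
tin(430,226.5,63,"w14",0)
E
```

```text
2885 [431.1 226.3  61.2] [431.3 226.5] 26.2
pos [431.5 226.9 140.6] F [ 0.5 -0.9  0.6] w 85.5 t 23.0 toolx [ 1.389e-01 -9.903e-01  5.000e-04] tooly yaw -172.02 j6 -0.68
-> [431.3 226.5 140. ] shift m [0.0003 0.0003 0.0006]
-> [431.3 226.5   0. ] shift m [-1.0e-04  1.0e-04  1.4e-01]
```

View pics/w14.png

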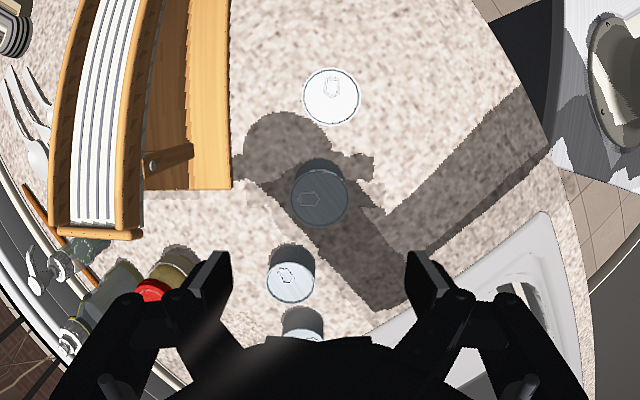

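Emit:
{"method": "drive_tool", "body": {
  "steps": [
    [0, 0, 0.03, 0, 0.085],
    [0, 0, 0.04, 0, 0.085],
    [0, 0, 0.03, 0, 0.085],
    [0, 0, 0.025, 0, 0.085],
    [0, 0, 0.015, 0, 0.085],
    [0, 0, 0, 0, 0.085],
    [0, 0, 0, 0, 0.085],
    [0, 0, 0, 0, 0.03],
    [0, 0, 0, 0, 0.03],
    [0, 0, 0, 0, 0.03],
    [0, 0, 0, 0, 0.03],
    [0, 0, 0, 0, 0.03],
    [0, 0, 0, 0, 0.03],
    [0, 0, 0, 0, 0.03]
  ]
}}

```text
clock: 24.4
position: [431.4, 227.3, 1.4]
ee_rot: [0.755, -0.656, 0.0, -0.001]
contact_force: [0.1, -0.5, 5.9]
gripper_width: 50.8
```

Emit:
{"method": "drive_tool", "body": {
  "steps": [
    [0, 0, -0.01, 0, 0.03],
    [0, 0, -0.02, 0, 0.03],
    [0, 0, -0.04, 0, 0.03],
    [0, 0, -0.05, 0, 0.03],
    [0, 0, -0.05, 0, 0.03],
    [0.011, -0.042, 0, 0, 0.03],
    [0.011, -0.042, 0, 0, 0.03],
    [0.011, -0.042, 0, 0, 0.03],
    [0.011, -0.042, 0, 0, 0.03],
    [0, 0, 0, 0, 0.03],
    [0, 0, 0, 0, 0.03],
    [0, 0, 0, 0, 0.03]
  ]
}}

```text
clock: 25.6
position: [601.8, 206.2, 170.0]
ee_rot: [0.755, -0.656, -0.0, 0.001]
contact_force: [-0.2, 0.4, -0.8]
gripper_width: 50.3
```

Run:
```python
from h import *
plan([(*LOAD,130)])
im,d=arm.get_image("wrist"); cv2.imwrite(f"pics/w15.png",im)
im,d=arm.get_image("side"); cv2.imwrite(f"pics/s15.png",im[100:340,180:440])
```

```text
pos [601.8 206.2 170. ] F [-0.2  0.4 -0.8] w 50.3 t 25.6 toolx [ 1.391e-01 -9.903e-01  1.000e-04] tooly yaw -172.01 j6 -0.44
-> [603.2 206.7 130. ] shift m [-0.0003 -0.0015  0.04  ]
```

View pics/w15.png

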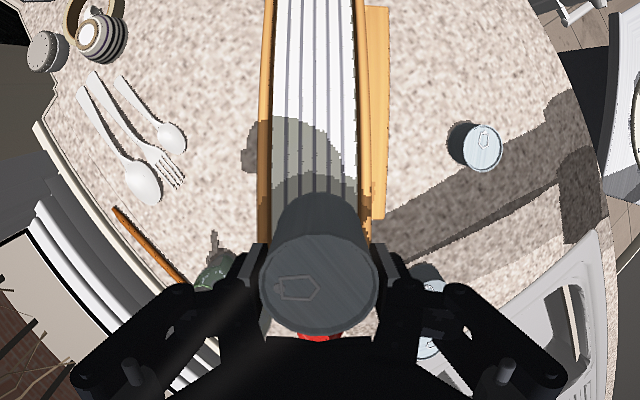

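Held, centred over the channel. Lower to contact and release.

Emit:
{"method": "drive_tool", "body": {
  "steps": [
    [0, -0.0015, 0.02, 0, 0.03],
    [0, 0, 0.015, 0, 0.03],
    [0, 0, 0.006, 0, 0.03],
    [0, 0, 0.002, 0, 0.03],
    [0, 0, 0, 0, 0.03],
    [0, 0, 0, 0, 0.03]
  ]
}}

```text
clock: 26.3
position: [604.9, 206.9, 128.2]
ee_rot: [0.755, -0.656, 0.0, -0.001]
contact_force: [0.1, 0.2, -1.7]
gripper_width: 50.5
```

Emit:
{"method": "drive_tool", "body": {
  "steps": [
    [0, 0, 0, 0, 0.052],
    [0, 0, 0, 0, 0.054],
    [0, 0, 0, 0, 0.056],
    [0, 0, 0, 0, 0.058],
    [0, 0, 0, 0, 0.06],
    [0, 0, 0, 0, 0.065],
    [0, 0, 0, 0, 0.08],
    [0, 0, 0, 0, 0.085],
    [0, 0, -0.02, 0, 0.085],
    [0, 0, -0.03, 0, 0.085],
    [0, 0, 0, 0, 0.085],
    [0, 0, 0, 0, 0.085],
    [0, 0, 0, 0, 0.085]
  ]
}}

```text
clock: 27.6
position: [603.9, 206.3, 176.2]
ee_rot: [0.755, -0.656, -0.0, 0.001]
contact_force: [0.8, 0.9, -1.1]
gripper_width: 85.4
```

Run:
```python
from h import *
plan([(432,139,170)])
im,d=arm.get_image("wrist"); cv2.imwrite(f"pics/w16.png",im)
im,d=arm.get_image("side"); cv2.imwrite(f"pics/s16.png",cv2.resize(im[100:340,180:440],None,fx=2.5,fy=2.5))
```

```text
pos [603.9 206.3 176.2] F [ 0.8  0.9 -1.1] w 85.4 t 27.6 toolx [ 1.387e-01 -9.903e-01  3.000e-04] tooly yaw -172.03 j6 -0.44
-> [432. 139. 170.] shift m [0.0428 0.1795 0.0065]
```

View pics/s16.png

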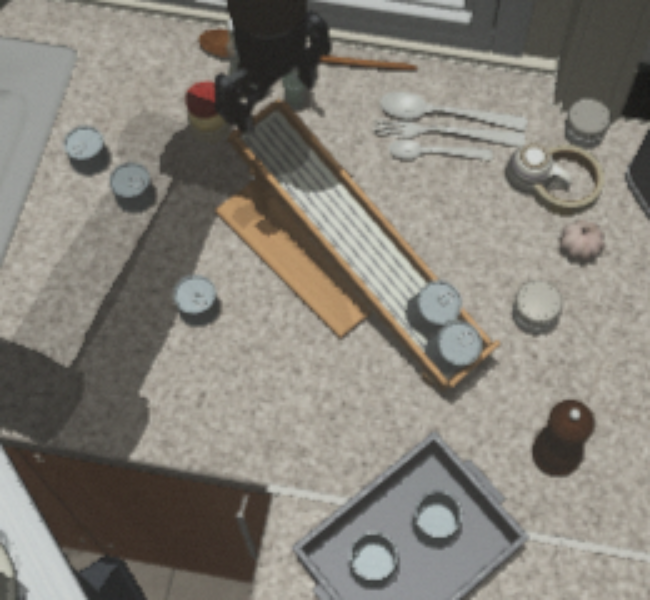

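Emit:
{"method": "drive_tool", "body": {
  "steps": [
    [0.0107, 0.0449, 0, 0, 0.085],
    [0.0107, 0.0449, 0, 0, 0.085],
    [0.0107, 0.0449, 0, 0, 0.085],
    [0.0107, 0.0449, 0, 0, 0.085],
    [0, 0, 0.04, 0, 0.085],
    [0, 0, 0.02, 0, 0.085],
    [0, 0, 0, 0, 0.085],
    [0, 0, 0, 0, 0.085]
  ]
}}

```text
clock: 28.5
position: [432.9, 139.2, 117.2]
ee_rot: [0.755, -0.656, 0.0, 0.0]
contact_force: [0.2, -0.2, 0.5]
gripper_width: 84.7
```

Run:
```python
from h import *
tin(432,139,41,"w17",-14)
```

```text
2883 [433.  139.9  39.2] [433.3 140. ] 26.3
pos [433.5 139.6 117.8] F [-0.4  0.   0.4] w 84.6 t 28.55 toolx [ 0.1392 -0.9903 -0.    ] tooly yaw -172.0 j6 -0.53
-> [433.3 140.  117.2] shift m [-0.0004  0.0001  0.0005]
-> [433.3 140.  -14. ] shift m [0.000e+00 1.000e-04 1.312e-01]
```

View pics/w17.png

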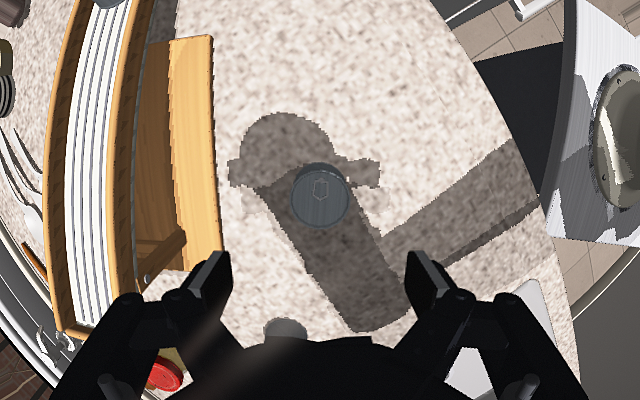

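Emit:
{"method": "drive_tool", "body": {
  "steps": [
    [0, 0, 0.03, 0, 0.085],
    [0, 0, 0.04, 0, 0.085],
    [0, 0, 0.03, 0, 0.085],
    [0, 0, 0.02, 0, 0.085],
    [0, 0, 0.011, 0, 0.085],
    [0, 0, 0, 0, 0.085],
    [0, 0, 0, 0, 0.085],
    [0, 0, 0, 0, 0.03],
    [0, 0, 0, 0, 0.03],
    [0, 0, 0, 0, 0.03],
    [0, 0, 0, 0, 0.03],
    [0, 0, 0, 0, 0.03],
    [0, 0, 0, 0, 0.03],
    [0, 0, 0, 0, 0.03]
  ]
}}

```text
clock: 29.95
position: [433.3, 139.7, -12.8]
ee_rot: [0.755, -0.656, 0.0, -0.001]
contact_force: [-1.1, -1.0, 5.0]
gripper_width: 50.2
```

Emit:
{"method": "drive_tool", "body": {
  "steps": [
    [0, 0, -0.01, 0, 0.03],
    [0, 0, -0.02, 0, 0.03],
    [0, 0, -0.04, 0, 0.03],
    [0, 0, -0.05, 0, 0.03],
    [0, 0, -0.05, 0, 0.03],
    [0, 0, 0, 0, 0.03],
    [0, 0, 0, 0, 0.03]
  ]
}}

```text
clock: 30.65
position: [432.5, 139.4, 157.6]
ee_rot: [0.754, -0.656, -0.0, -0.002]
contact_force: [0.5, -0.5, -2.6]
gripper_width: 50.1
```

Run:
```python
from h import *
plan([(*LOAD,155),(*LOAD,114)])
im,d=arm.get_image("wrist"); cv2.imwrite(f"pics/w18.png",im)
```

```text
pos [432.5 139.4 157.6] F [ 0.5 -0.5 -2.6] w 50.1 t 30.65 toolx [ 0.1384 -0.9904 -0.0024] tooly yaw -172.05 j6 -0.53
-> [603.2 206.7 155. ] shift m [-0.043  -0.1784  0.0031]
-> [603.2 206.7 114. ] shift m [0.0001 0.0001 0.041 ]
```

View pics/w18.png

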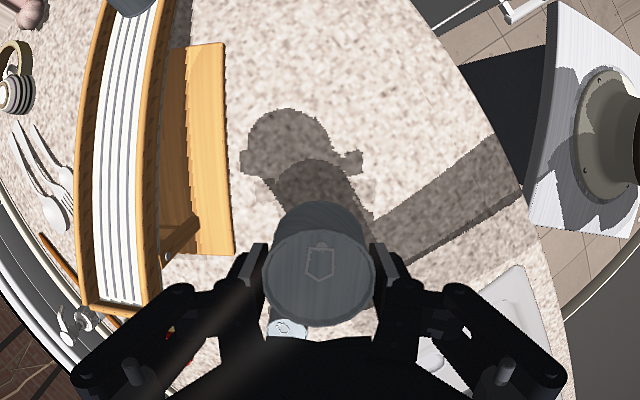

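Emit:
{"method": "drive_tool", "body": {
  "steps": [
    [-0.0108, -0.0447, 0, 0, 0.03],
    [-0.0108, -0.0447, 0, 0, 0.03],
    [-0.0108, -0.0447, 0, 0, 0.03],
    [-0.0108, -0.0447, 0, 0, 0.03],
    [0, 0, 0, 0, 0.03],
    [0, 0, 0.015, 0, 0.03],
    [0, 0, 0.015, 0, 0.03],
    [0, 0, 0.007, 0, 0.03],
    [0, 0, 0, 0, 0.03],
    [0, 0, 0, 0, 0.03]
  ]
}}

```text
clock: 31.7
position: [603.4, 206.7, 119.0]
ee_rot: [0.755, -0.656, 0.0, 0.0]
contact_force: [0.9, -0.4, -1.6]
gripper_width: 50.0
```

Run:
```python
from h import *
plan([(*LOAD,113)])
im,d=arm.get_image("wrist"); cv2.imwrite(f"pics/w19.png",im)
```

```text
pos [603.4 206.7 119. ] F [ 0.9 -0.4 -1.6] w 50.0 t 31.7 toolx [ 1.391e-01 -9.903e-01  6.000e-04] tooly yaw -172.0 j6 -0.44
-> [603.2 206.7 113. ] shift m [-0.0001  0.0002  0.006 ]
```

View pics/w19.png

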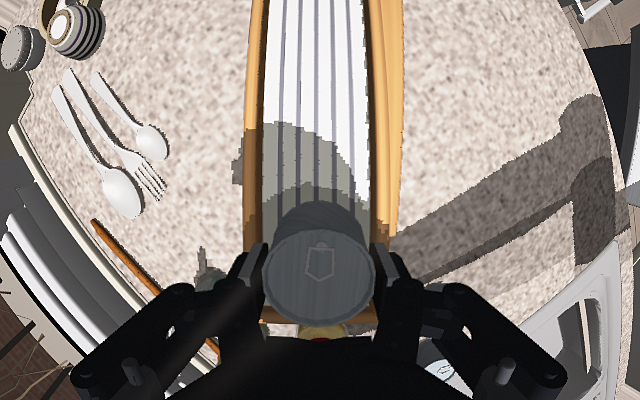

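Emit:
{"method": "drive_tool", "body": {
  "steps": [
    [0, 0, 0.004, 0, 0.03],
    [0, 0, 0.002, 0, 0.03],
    [0, 0, 0, 0, 0.03]
  ]
}}

```text
clock: 32.05
position: [603.4, 206.7, 113.0]
ee_rot: [0.755, -0.656, -0.0, 0.0]
contact_force: [0.6, 0.4, -1.3]
gripper_width: 50.0
```

Emit:
{"method": "drive_tool", "body": {
  "steps": [
    [0, 0, 0, 0, 0.052],
    [0, 0, 0, 0, 0.054],
    [0, 0, 0, 0, 0.056],
    [0, 0, 0, 0, 0.058],
    [0, 0, 0, 0, 0.06],
    [0, 0, 0, 0, 0.065],
    [0, 0, 0, 0, 0.08],
    [0, 0, 0, 0, 0.085],
    [0, 0, -0.03, 0, 0.085],
    [0, 0, -0.03, 0, 0.085],
    [0, 0, 0, 0, 0.085],
    [0, 0, 0, 0, 0.085],
    [0, 0, 0, 0, 0.085]
  ]
}}

```text
clock: 33.35
position: [602.9, 206.5, 172.1]
ee_rot: [0.755, -0.656, -0.001, 0.001]
contact_force: [-0.1, -0.1, -0.1]
gripper_width: 84.9
```

Run:
```python
from h import *
plan([(447,325.5,170)])
im,d=arm.get_image("wrist"); cv2.imwrite(f"pics/w20.png",im)
im,d=arm.get_image("side"); cv2.imwrite(f"pics/s20.png",cv2.resize(im[100:340,180:440],None,fx=2.5,fy=2.5))
```

```text
pos [602.9 206.5 172.1] F [-0.1 -0.1 -0.1] w 84.9 t 33.35 toolx [ 1.386e-01 -9.903e-01  4.000e-04] tooly yaw -172.03 j6 -0.44
-> [447.  325.5 170. ] shift m [-0.1394  0.1379  0.0023]
```

View pics/s20.png

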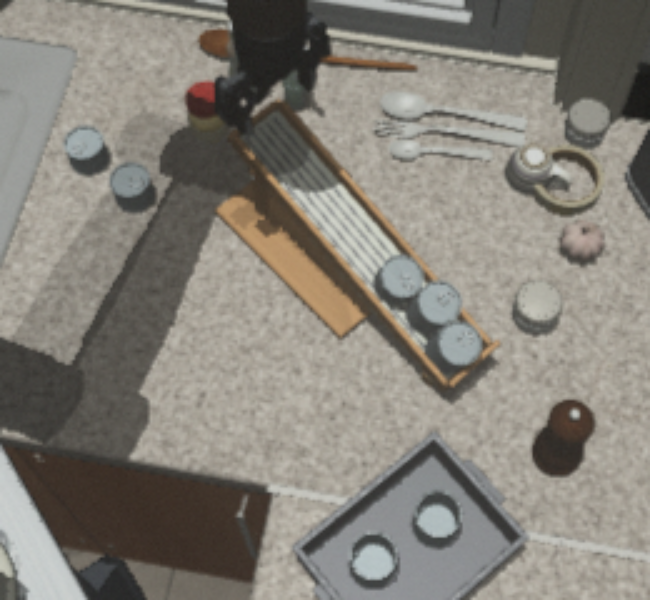

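Emit:
{"method": "drive_tool", "body": {
  "steps": [
    [-0.0279, 0.0276, 0, 0, 0.085],
    [-0.0279, 0.0276, 0, 0, 0.085],
    [-0.0279, 0.0276, 0, 0, 0.085],
    [-0.0279, 0.0276, 0, 0, 0.085],
    [-0.0279, 0.0276, 0, 0, 0.085],
    [0, 0, 0.04, 0, 0.085],
    [0, 0, 0.02, 0, 0.085],
    [0, 0, 0, 0, 0.085],
    [0, 0, 0, 0, 0.085]
  ]
}}

```text
clock: 34.35
position: [447.9, 325.8, 113.1]
ee_rot: [0.755, -0.656, 0.0, 0.0]
contact_force: [0.2, 0.8, 1.0]
gripper_width: 84.7
```

Run:
```python
from h import *
tin(447,325.5,41,"w21",-14)
```

```text
2980 [447.3 326.   39.1] [447.5 326.4] 26.3
pos [448.4 326.2 113.9] F [ 0.1 -0.6  0.3] w 85.0 t 34.4 toolx [ 1.390e-01 -9.903e-01 -4.000e-04] tooly yaw -172.01 j6 -0.78
-> [447.5 326.4 113.1] shift m [-0.0003  0.0009  0.0008]
-> [447.5 326.4 -14. ] shift m [1.000e-04 2.000e-04 1.271e-01]
```

View pics/w21.png

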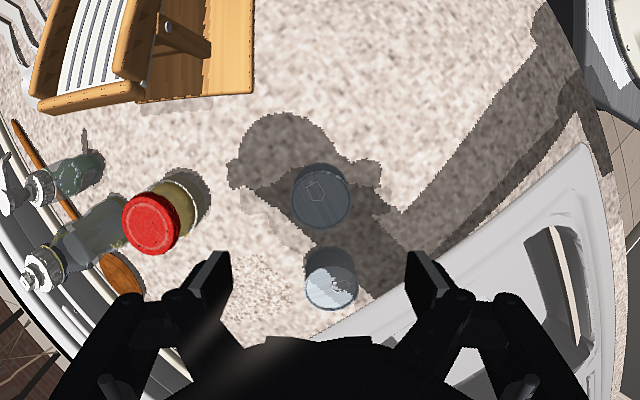

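Emit:
{"method": "drive_tool", "body": {
  "steps": [
    [0, 0.001, 0.03, 0, 0.085],
    [0, 0, 0.04, 0, 0.085],
    [0, 0, 0.03, 0, 0.085],
    [0, 0, 0.018, 0, 0.085],
    [0, 0, 0.01, 0, 0.085],
    [0, 0, 0, 0, 0.085],
    [0, 0, 0, 0, 0.085],
    [0, 0, 0, 0, 0.03],
    [0, 0, 0, 0, 0.03],
    [0, 0, 0, 0, 0.03],
    [0, 0, 0, 0, 0.03],
    [0, 0, 0, 0, 0.03],
    [0, 0, 0, 0, 0.03],
    [0, 0, 0, 0, 0.03]
  ]
}}

```text
clock: 35.8
position: [447.3, 326.5, -13.6]
ee_rot: [0.755, -0.656, 0.0, -0.001]
contact_force: [-1.8, -0.1, 6.5]
gripper_width: 49.9
```

Emit:
{"method": "drive_tool", "body": {
  "steps": [
    [0, 0, -0.01, 0, 0.03],
    [0, 0, -0.02, 0, 0.03],
    [0, 0, -0.04, 0, 0.03],
    [0, 0, -0.05, 0, 0.03],
    [0, 0, -0.05, 0, 0.03],
    [0, 0, 0, 0, 0.03],
    [0.0279, -0.0276, 0, 0, 0.03],
    [0.0279, -0.0276, 0, 0, 0.03],
    [0.0279, -0.0276, 0, 0, 0.03],
    [0.0279, -0.0276, 0, 0, 0.03],
    [0.0279, -0.0276, 0, 0, 0.03],
    [0, 0, 0, 0, 0.03],
    [0, 0, 0, 0, 0.03]
  ]
}}

```text
clock: 37.1
position: [602.3, 205.6, 154.0]
ee_rot: [0.754, -0.657, -0.001, 0.001]
contact_force: [0.4, -0.1, -0.6]
gripper_width: 50.5
```

Run:
```python
from h import *
plan([(*LOAD,155),(*LOAD,113)])
im,d=arm.get_image("wrist"); cv2.imwrite(f"pics/w22.png",im)
```

```text
pos [602.3 205.6 154. ] F [ 0.4 -0.1 -0.6] w 50.5 t 37.1 toolx [ 1.366e-01 -9.906e-01  3.000e-04] tooly yaw -172.15 j6 -0.45
-> [603.2 206.7 155. ] shift m [-0.0009 -0.0011 -0.001 ]
-> [603.2 206.7 113. ] shift m [-0.     -0.0001  0.042 ]
```

View pics/w22.png

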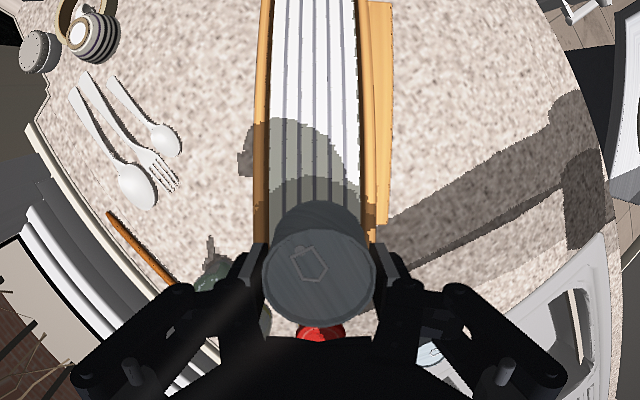

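Emit:
{"method": "drive_tool", "body": {
  "steps": [
    [-0.001, -0.001, 0.015, 0, 0.03],
    [0, 0, 0.015, 0, 0.03],
    [0, 0, 0.008, 0, 0.03],
    [0, 0, 0.003, 0, 0.03],
    [0, 0, 0, 0, 0.03],
    [0, 0, 0, 0, 0.03]
  ]
}}

```text
clock: 37.75
position: [603.8, 208.3, 114.9]
ee_rot: [0.755, -0.656, 0.0, -0.001]
contact_force: [-0.8, 0.4, -1.4]
gripper_width: 50.3
```

Emit:
{"method": "drive_tool", "body": {
  "steps": [
    [0, 0, 0, 0, 0.052],
    [0, 0, 0, 0, 0.054],
    [0, 0, 0, 0, 0.056],
    [0, 0, 0, 0, 0.058],
    [0, 0, 0, 0, 0.06],
    [0, 0, 0, 0, 0.065],
    [0, 0, 0, 0, 0.08],
    [0, 0, 0, 0, 0.085],
    [0, 0, -0.03, 0, 0.085],
    [0, 0, -0.03, 0, 0.085],
    [0, 0, 0, 0, 0.085],
    [0, 0, 0, 0, 0.085],
    [0, 0, 0, 0, 0.085]
  ]
}}

```text
clock: 39.05
position: [602.8, 207.5, 173.1]
ee_rot: [0.755, -0.656, -0.001, 0.001]
contact_force: [0.3, 0.6, -0.8]
gripper_width: 85.0
```

Run:
```python
from h import *
plan([(425.5,408.8,172)])
im,d=arm.get_image("side"); cv2.imwrite(f"pics/s23.png",cv2.resize(im[100:340,180:440],None,fx=2.5,fy=2.5))
```

```text
pos [602.8 207.5 173.1] F [ 0.3  0.6 -0.8] w 85.0 t 39.05 toolx [ 1.386e-01 -9.903e-01  4.000e-04] tooly yaw -172.03 j6 -0.45
-> [425.5 408.8 172. ] shift m [-0.2239  0.1477  0.0013]
```

View pics/s23.png

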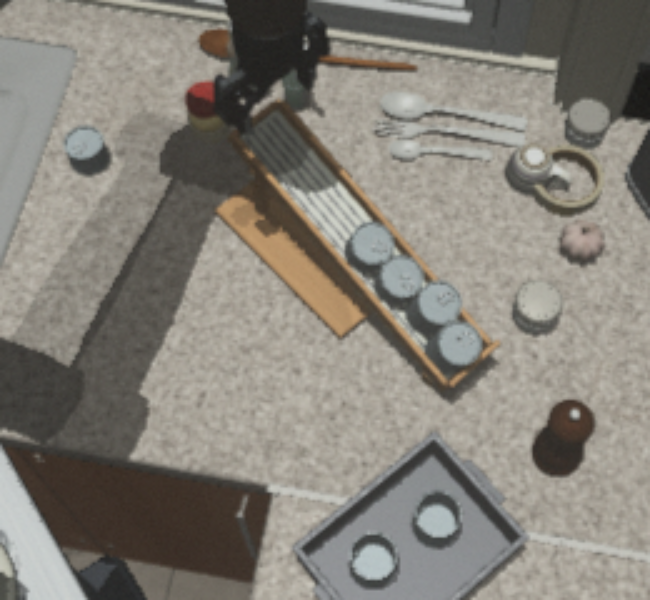

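Four tins in order; the last shallow one next.

Emit:
{"method": "drive_tool", "body": {
  "steps": [
    [-0.0373, 0.0246, 0, 0, 0.085],
    [-0.0373, 0.0246, 0, 0, 0.085],
    [-0.0373, 0.0246, 0, 0, 0.085],
    [-0.0373, 0.0246, 0, 0, 0.085],
    [-0.0373, 0.0246, 0, 0, 0.085],
    [-0.0373, 0.0246, 0, 0, 0.085],
    [0, 0, 0.04, 0, 0.085],
    [0, 0, 0.02, 0, 0.085],
    [0, 0, 0, 0, 0.085],
    [0, 0, 0, 0, 0.085]
  ]
}}

```text
clock: 40.1
position: [426.5, 408.8, 113.9]
ee_rot: [0.755, -0.656, 0.0, 0.001]
contact_force: [1.6, 0.1, 0.1]
gripper_width: 84.9
```

Run:
```python
from h import *
tin(425.5,409,41,"w24",-14)
```

```text
2963 [425.4 409.2  39.2] [425.4 409.4] 26.3
pos [427.  409.3 114.9] F [-0.5  0.1  0.3] w 85.2 t 40.15 toolx [ 1.390e-01 -9.903e-01 -5.000e-04] tooly yaw -172.01 j6 -0.9
-> [425.4 409.4 113.9] shift m [-0.0003  0.0016  0.001 ]
-> [425.4 409.4 -14. ] shift m [1.000e-04 2.000e-04 1.279e-01]
```

View pics/w24.png

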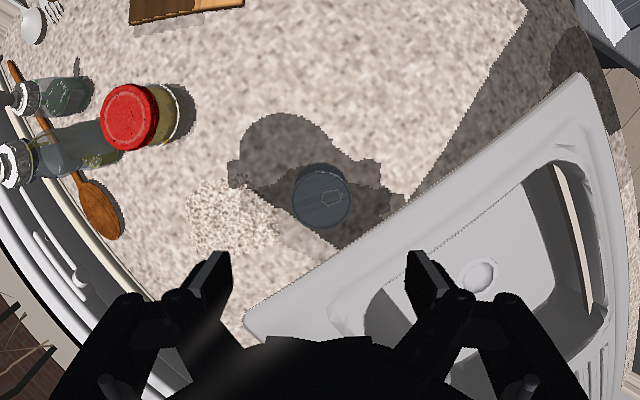

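Emit:
{"method": "drive_tool", "body": {
  "steps": [
    [0, 0.0013, 0.03, 0, 0.085],
    [0, 0, 0.04, 0, 0.085],
    [0, 0, 0.03, 0, 0.085],
    [0, 0, 0.018, 0, 0.085],
    [0, 0, 0.01, 0, 0.085],
    [0, 0, 0, 0, 0.085],
    [0, 0, 0, 0, 0.085],
    [0, 0, 0, 0, 0.03],
    [0, 0, 0, 0, 0.03],
    [0, 0, 0, 0, 0.03],
    [0, 0, 0, 0, 0.03],
    [0, 0, 0, 0, 0.03],
    [0, 0, 0, 0, 0.03],
    [0, 0, 0, 0, 0.03]
  ]
}}

```text
clock: 41.55
position: [425.6, 409.7, -12.5]
ee_rot: [0.755, -0.656, -0.0, -0.001]
contact_force: [-1.2, -0.7, 7.0]
gripper_width: 50.0
```

Emit:
{"method": "drive_tool", "body": {
  "steps": [
    [0, 0, -0.01, 0, 0.03],
    [0, 0, -0.02, 0, 0.03],
    [0, 0, -0.04, 0, 0.03],
    [0, 0, -0.05, 0, 0.03],
    [0, 0, -0.05, 0, 0.03],
    [0, 0, 0, 0, 0.03],
    [0.0373, -0.0248, 0, 0, 0.03],
    [0.0373, -0.0248, 0, 0, 0.03],
    [0.0373, -0.0248, 0, 0, 0.03],
    [0.0373, -0.0248, 0, 0, 0.03],
    [0.0373, -0.0248, 0, 0, 0.03],
    [0.0373, -0.0248, 0, 0, 0.03],
    [0, 0, 0, 0, 0.03],
    [0, 0, 0, 0, 0.03]
  ]
}}

```text
clock: 42.95
position: [603.2, 206.5, 155.1]
ee_rot: [0.754, -0.657, -0.001, 0.001]
contact_force: [-0.2, 0.2, -1.6]
gripper_width: 50.3
```

Run:
```python
from h import *
plan([(*LOAD,155),(*LOAD,113)])
im,d=arm.get_image("wrist"); cv2.imwrite(f"pics/w25.png",im)
```

```text
pos [603.2 206.5 155.1] F [-0.2  0.2 -1.6] w 50.3 t 42.95 toolx [ 1.362e-01 -9.907e-01  3.000e-04] tooly yaw -172.17 j6 -0.45
-> [603.2 206.7 155. ] shift m [-0.0002 -0.0001  0.0001]
-> [603.2 206.7 113. ] shift m [-0.     -0.0001  0.042 ]
```

View pics/w25.png

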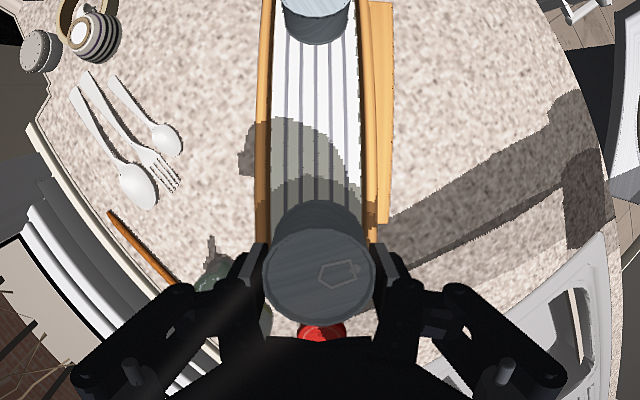

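Emit:
{"method": "drive_tool", "body": {
  "steps": [
    [0, 0, 0.015, 0, 0.03],
    [0, 0, 0.015, 0, 0.03],
    [0, 0, 0.008, 0, 0.03],
    [0, 0, 0.003, 0, 0.03],
    [0, 0, 0, 0, 0.03],
    [0, 0, 0, 0, 0.03]
  ]
}}

```text
clock: 43.6
position: [603.7, 208.4, 115.9]
ee_rot: [0.755, -0.656, 0.0, -0.001]
contact_force: [-0.4, -0.5, -0.6]
gripper_width: 50.3
```

Emit:
{"method": "drive_tool", "body": {
  "steps": [
    [0, 0, 0, 0, 0.052],
    [0, 0, 0, 0, 0.054],
    [0, 0, 0, 0, 0.056],
    [0, 0, 0, 0, 0.058],
    [0, 0, 0, 0, 0.06],
    [0, 0, 0, 0, 0.065],
    [0, 0, 0, 0, 0.08],
    [0, 0, 0, 0, 0.085],
    [0, 0, -0.03, 0, 0.085],
    [0, 0, -0.04, 0, 0.085],
    [0, 0, -0.04, 0, 0.085],
    [0, 0, 0, 0, 0.085],
    [0, 0, 0, 0, 0.085]
  ]
}}

```text
clock: 44.9
position: [603.6, 208.2, 226.3]
ee_rot: [0.755, -0.656, 0.0, -0.001]
contact_force: [0.9, 0.1, -1.1]
gripper_width: 85.0
```

Run:
```python
from h import *
plan([])
im,d=arm.get_image("side"); cv2.imwrite(f"pics/s26.png",cv2.resize(im[100:340,180:440],None,fx=2.5,fy=2.5))
n="side";C=cloud(n,d); P=C.reshape(-1,3)
im,d=arm.get_image("top"); cv2.imwrite(f"pics/t26.png",cv2.resize(im[120:320,190:450],None,fx=3,fy=3))
q=P[:,:2]-MOUTH; s=q@U; t=q@np.array([U[1],-U[0]]); h=P[:,2]-23.8-s*.2867
for i in range(5):
    for H in (64,42):
        S=((26+52*i)*.9613-H*.2756)
        m=(np.abs(s-S)<12)&(np.abs(t)<12); 
        print(i,H,m.sum(),"height along normal",np.median(h[m]*.9613).round(1),"t",t[m].mean().round(1))
for nm,x,y,H in (("timer",770.7,-102,46),("mustard",578,352,85),("mill",679,-252,135)):
    m=(np.hypot(P[:,0]-x,P[:,1]-y)<45)&(np.abs(P[:,2]-H)<9); Q=P[m]; print(nm,len(Q),cv2.minEnclosingCircle(Q[:,:2].astype(np.float32)) if len(Q) else 0)
```

```text
pos [603.6 208.2 226.3] F [ 0.9  0.1 -1.1] w 85.0 t 44.9 toolx [ 0.1388 -0.9903 -0.0016] tooly yaw -172.02 j6 -0.45
0 64 70 height along normal 61.2 t 0.1
0 42 71 height along normal 61.1 t -0.0
1 64 86 height along normal 60.5 t -1.0
1 42 71 height along normal 61.8 t -0.3
2 64 74 height along normal 39.1 t -0.7
2 42 65 height along normal 39.6 t -0.2
3 64 67 height along normal 39.2 t -0.7
3 42 66 height along normal 39.2 t -0.0
4 64 72 height along normal 38.6 t -0.3
4 42 65 height along normal 38.7 t -0.5
timer 250 ((771.1205444335938, -104.84664916992188), 29.837434768676758)
mustard 169 ((578.5611572265625, 351.0753479003906), 26.214357376098633)
mill 17 ((680.5696411132812, -255.08103942871094), 5.671159744262695)
```

View pics/s26.png

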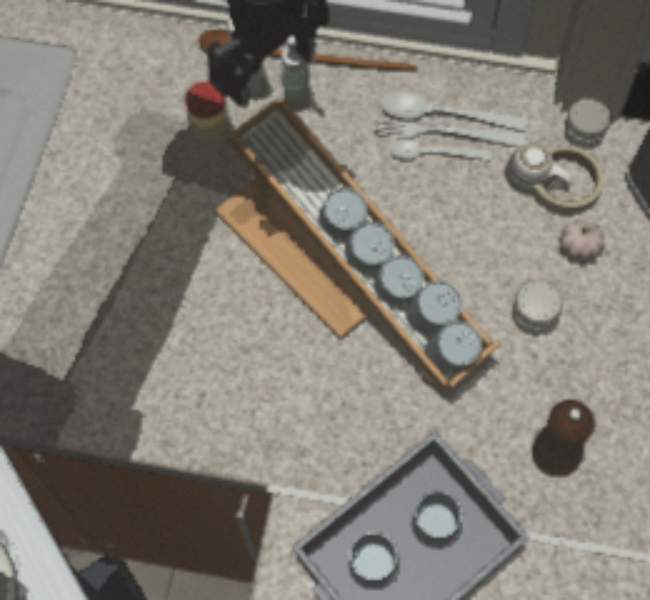

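View pics/t26.png

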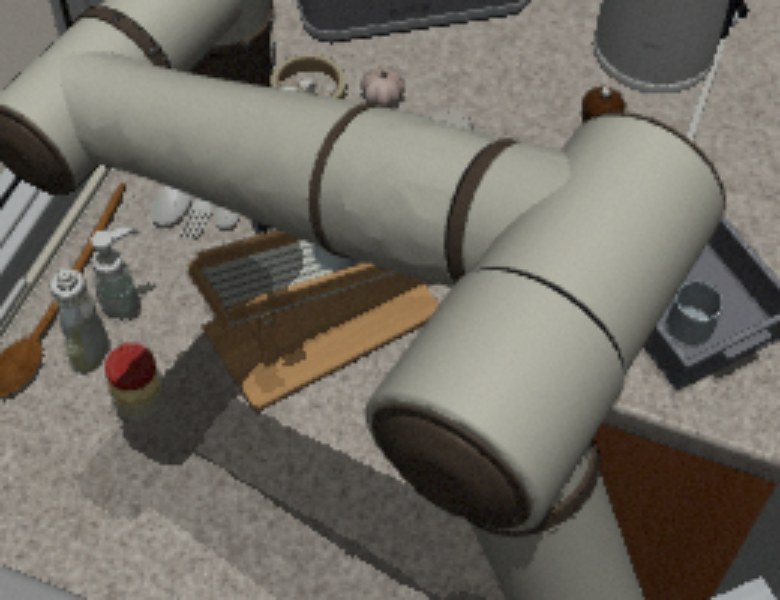

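```bash
python3 -c "
from bench import arm
print(arm.job_done())"
```

```text
the job is handed in; nothing more can be done
None
```

The job is done and handed in at about 45 s of the 210 s allowed. Both empty tins are in the caddy. The rack holds the two deep tins at the low end with the three shallow tins behind them, all upright. Only these five full tins were on the worktop.

**Last checks:**
- **Rack:** the side camera shows five tins in a row, with their tops about 61, 61, 39, 39 and 39 mm above the rack floor. Every depth reading came out about 3 mm low, so these match the stated 64 and 42 mm.
- **Caddy:** both empties are standing inside it.
- **Other items:** the timer and mustard jar read within about 2 mm of where they started. The pepper mill's side-view reading was also within about 1 mm, but it rests on only 17 pixels.
- **Top camera:** the arm hid most of the rack in its last picture, so the final rack check rests on the side camera alone.

**What disagreed or failed:**
- **Fingertips:** with the jaws at about 50 mm, they sit about 37 mm behind the reported tool point, not at it as the text says. My first grasp closed above the empty tin for that reason. I corrected the heights from the wrist camera's depth readings.
- **Tilting a tin:** pressing the first deep tin down to match the rack's slope did not work. The force reached about 18 N, so I backed off. I released that tin and the others upright just above or at the rack floor, and they slid down cleanly.

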